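# Load the flanged bushes head to tail and key them tight

### The arm

A 6-joint arm with a two-finger parallel gripper is mounted at the origin on a cart in front of the work surface, level with it; the furniture and walls round the work are solid. World frame = base frame: x ahead of the robot, y to its left, z up, the work surface at z = 0. Lengths are in m, angles in rad, forces in N, time in s.
With the tool pointing down it reaches from about 0.375 to 0.9 m from the base axis. Payload 3.1 kg.
Tool frame: the origin (TCP) lies where the fingers leave the gripper's body, on its centre line; the fingertips stand 73 mm ahead of it and the grasp point (between the pads) lies 54 mm ahead of it; z points along the fingers, y is the line along which they close (so a half turn about z gives the same grasp; the last joint's range is limited). The gripper opens to 85 mm and grips with 20 to 120 N. Pads are 22 mm wide; open, the fingers measure 114 mm over their backs; the gripper's body (76 mm by 85 mm) begins 54 mm behind the grasp point. The pads swing forward as they close: fully open they stand 13 mm farther back than shut.
Start: joints at [1.006, 0.527, 1.433, -0, 1.181, -0.178], TCP at [0.235, 0.579, 0.304] pointing down, gripper open.
Joint ranges: [-3.08, 3.08], [-0.75, 2.2], [0.22, 2.44], [-1.43, 4.57], [0, 2.65], [-2.85, 2.85]. Speed limits (rad/s): [2.79, 2.79, 3.14, 3.14, 3.14, 3.14].

### API

Orientations are given as a unit quaternion [x, y, z, w].
In Python, from station import manip gives the robot as it stands.
- The arm moves only by the shell command python3 -m crank 'ROWS' [FORCE]. ROWS is JSON, a list of rows, each an object with "dp": the shift along the tool's x, y, z normalised to -1 to 1, where 1 is 50 cm, a list of three; "delta_rot": the turn, a rotation vector about the tool's x, y, z normalised to -1 to 1, where 1 is 2 pi rad, a list of three; "fingers": the opening, from -1 (shut) to 1 (fully open). A call has 1 to 12 rows; each row shifts and turns the commanded pose from where the row before left it, along the tool's axes as they then stand; what a row does not reach is not made up. A row lasts 1/12 s, in which the tool goes at most 41.7 mm and 7.16 degrees, less where a joint would pass 70% of its speed; a pose out of reach is approached as far as the arm can. A call with a number of a shift or a turn outside -1 to 1 is refused whole. A call with a gripper value outside its range is refused whole. The fingers move at their own pace and stop on an object; FORCE is the grip in N (left out, the last holds). Time passes only in rows, so rows that do not move let the fingers close. It gives the time, the measured TCP pose, the force, the opening and the grip force at its end, in the units of the state.
- manip.sense(): the state, without advancing time (a new reading comes with each control period).
- manip.snapshot(name): name is "scene" or "side" or "wrist"; returns (picture, depth): 420x560x3 uint8, red, green, blue; 420x560 float32, m along the optical axis (not along the pixel's ray), 0 where there is no reading.
- manip.camera_model(name): a dict with "fx", "fy", "cx", "cy" (pixels), "origin" and "attitude" of the camera in the world. Camera axes: x right, y up, looking along -z (the intrinsics and any distortion apply to the point x, -y, -z); pixel columns grow to the right and rows downward; lengths in m; the calibration is good to about 2 mm. A picture is of the moment at which its call begins: read the wrist's pose just before it. camera_model takes no time and is no camera call; for the wrist camera it gives the pose at the moment of the call.
- manip.sign_off(): hands the job in; it is judged then, once.
The state is a dict: "t": time; "q": joint angles; "qd": joint speeds; "tau": joint torques, N m; "tcp_pos": TCP position; "tool_rot": TCP orientation; "force": force on the tool from outside, world axes, zero at the start; "ft_torque": the same for the moment, N m; "finger_gap": opening from 0.0 (shut) to 1.0 (fully open); "gripper_force": force on a finger pad.
Only numpy, scipy, OpenCV 4.12 (cv2) and the standard library are available. Lean on these libraries where they do the work, as an engineer would, in place of code of your own. Each camera call takes 0.05 s, during which the arm holds its last target. There are 200 camera calls.

### The job

Finish loading the nest for machining: put the three loose bronze bushes in the row behind the two already there, alternately flange down and flange up so that each flange tucks in beside the next hub (stand the fallen one up on its flange). Then slide the blue jaw up against the row so that all five are closed up to the end stop, and push the tapered key into the gap behind the jaw until it is tight and stays tight by itself. Leave the two loaded bushes in place and do not disturb the other things on the bench.

Things in the scene. Friction and masses are not known exactly. Their poses are not given: they have to be found in the camera images.
- nest: loading nest, a steel fixture fixed to the bench. Origin: underside of its base plate, on the row's centre line; y along the row to the end stop, x across it, away from the robot, z up. Base plate's top at z = 12. Two rails 9 high beside the row (y = -66 to 152), 61 apart inside: flanges fit between them with 4.5 play each side
- stop_face (a point): foot of the end stop's inner face, on the row's centre line and the base plate's top (nest y = 150); the stop is a block 80 wide, its top 55 above the bench. Axes as the nest's. Five bushes packed head to tail have their axes at 26, 67, 108, 149 and 190 from this face
- abutment_face (a point): foot of the abutment's inner face behind the jaw, in the middle of its width (nest x = 0, y = -117.5, z = 12); a block 86 wide (x), 16 thick, its top 42 above the bench. Axes as the nest's. In front of it (nest x = -138 to -43) lies the key's guide, 12 high like the base plate, with lips 6 high beside the key
- jaw (a joint): blue sliding jaw, m: 0 fully back, grows as it slides along nest y to the stop (to 0.036), drags 2 N, stays put. 52 wide (x), 46 high over the bench. On its front a sprung steel pad (1.5 N, 3 mm travel to 16 N), face at nest y = -89 mm + joint; back leans 1:8 to match the key, middle at -113 mm + joint. Pad meets a closed-up row at 0.023: the gap for the key is then 27.5 at nest x = 0
- jaw_knob (a point): centre of the black ball knob, 20 across, on a steel stem 12 across on the jaw's top, middle of its width; 68 above the bench, the stem from 46 up. To push the jaw by. Axes as the nest's
- key_mid (a point): tapered steel key, 88 long (x), 22 high, 0.3 kg, greased, lying in its guide; point: half-way along and up. x from head (34 thick, nearest the robot) to nose (23). Face y = -14.5 straight (on the abutment), face y = 14.5 - x/8 tapered (on the jaw). Pushed along nest x it bites at about nest x = -12; driven on with 10 to 20 N it is tight and stays
- bush_a_mid (a point): bronze hat-shaped bush: flange 52 across, 11 thick, with a hub 30 across, 29 long on it; 40 high in all, 0.2 to 0.4 kg. Point: on its axis, half-way along the 40; z from flange to hub. In the nest next to the stop, flange down
- bush_b_mid (a point): bronze hat-shaped bush: flange 52 across, 11 thick, with a hub 30 across, 29 long on it; 40 high in all, 0.2 to 0.4 kg. Point: on its axis, half-way along the 40; z from hub to flange. In the nest beside bush_a, on its hub, flange up
- bush_c_mid (a point): bronze hat-shaped bush: flange 52 across, 11 thick, with a hub 30 across, 29 long on it; 40 high in all, 0.2 to 0.4 kg. Point: on its axis, half-way along the 40; z from flange to hub. On the bench, standing flange down
- bush_d_mid (a point): bronze hat-shaped bush: flange 52 across, 11 thick, with a hub 30 across, 29 long on it; 40 high in all, 0.2 to 0.4 kg. Point: on its axis, half-way along the 40; z from hub to flange. On the bench, standing on its hub, flange up
- bush_e_mid (a point): bronze hat-shaped bush: flange 52 across, 11 thick, with a hub 30 across, 29 long on it; 40 high in all, 0.2 to 0.4 kg. Point: on its axis, half-way along the 40; z from flange to hub. On the bench, lying on its side on flange rim and hub rim, so its z axis dips 21 degrees below level
- screwdriver_red: bystander: red-handled screwdriver, 26x200x24, on the bench; origin at the middle of its underside
- spanner_13: bystander: combination spanner, 27x171x10, on the bench; origin at the middle of its underside
- grease_tin: bystander: green grease tin with a grey lid, 70 across, 39 high, on the bench; origin at the middle of its underside
- marker_pen: bystander: black marker pen, 15x130x14, on the bench; origin at the middle of its underside
- pliers: bystander: red-handled pliers, 53x146x14, on the bench; origin at the middle of its underside

How it is judged:
By the outcome, as a careful person would: the job done as asked, in the order asked, and still so for the second after the job is handed in, with the robot touching nothing.
It also fails if it takes over 72 s, if anything falls off the work surface, if the arm or the gripper's body presses on something with over 40 N, if the wrist force passes 120 N, or if a joint passes its speed limit or range.

## Working session

There is one attempt and no reset: what is moved stays moved. The work goes in short steps, Python scripts to look and compute and a shell command to move; the robot and the scene stay as the last step left them, time stands still between calls to the robot, and variables do not carry over. Pictures are saved under pics/ and viewed, at most 10 in all, crops included, and the job is handed in when it is done.

```bash
ls; mkdir -p pics
cat > h.py <<'E'
import numpy as np, cv2
from scipy.spatial.transform import Rotation as R
from station import manip
def cam(n):
    m=manip.camera_model(n); a=np.array(m["attitude"],float)
    M=R.from_quat(a).as_matrix() if a.size==4 else a.reshape(3,3)
    return m,M,np.array(m["origin"])
def cloud(n):
    m,M,o=cam(n); p,d=manip.snapshot(n)
    v,u=np.mgrid[:d.shape[0],:d.shape[1]]
    P=np.stack([(u-m["cx"])/m["fx"]*d,-(v-m["cy"])/m["fy"]*d,-d],-1)@M.T+o
    P[d==0]=np.nan
    return p,d,P
def ray(n,u,v,z,c=None):
    m,M,o=c or cam(n)
    r=M@np.array([(u-m["cx"])/m["fx"],-(v-m["cy"])/m["fy"],-1]); return o+r*(z-o[2])/r[2]
E
python3 - <<'E'
from h import *
print(manip.sense())
for n in ("scene","side","wrist"):
    print(n,manip.camera_model(n)); p,d,P=cloud(n); cv2.imwrite(f"pics/{n}0.png",p[...,::-1]); np.savez(f"{n}0.npz",p=p,P=P,d=d)
a=[cv2.imread(f"pics/{n}0.png") for n in ("scene","side")]
E
```

```text
pics
{'t': 0.0, 'q': array([ 1.00647912e+00,  5.28502262e-01,  1.43389006e+00,  1.44185734e-06,
        1.18138982e+00, -1.78554545e-01]), 'qd': array([ 4.84563766e-04, -1.01114131e-03, -7.77847173e-04,  6.50140252e-06,
       -1.91309497e-04,  2.99548154e-04]), 'tau': array([ 8.19490706e-04, -4.42354417e+01, -1.78026491e+01, -2.58733771e-04,
        8.53881327e-03,  1.46514361e-05]), 'tcp_pos': array([0.23487037, 0.57859458, 0.30291516]), 'tool_rot': array([ 1.91687741e-01,  9.81455354e-01, -1.01984863e-03, -3.97962773e-04]), 'force': array([-1.50801077,  0.88165401, -0.40268093]), 'ft_torque': array([-0.01389621,  0.02000997, -0.01591691]), 'gripper_force': 0.0, 'finger_gap': 1.0003032587988905}
scene {'fx': 543.116384680206, 'fy': 543.116384680206, 'cx': 285.2602675759654, 'cy': 209.12005723197657, 'origin': array([-0.26082948, -0.5602203 ,  1.21233599]), 'attitude': array([ 0.30027676, -0.15723184, -0.45901389,  0.82122973])}
side {'fx': 474.5984252677509, 'fy': 474.5984252677509, 'cx': 291.874053517018, 'cy': 215.03843293482873, 'origin': array([ 0.31611768, -1.11630131,  1.0565956 ]), 'attitude': array([ 0.40954741, -0.04272146, -0.08971265,  0.90686131])}
wrist {'fx': 361.27552877986386, 'fy': 361.27552877986386, 'cx': 277.4692675515823, 'cy': 205.51840326753288, 'origin': array([0.16338526, 0.60699435, 0.37319878]), 'attitude': array([-0.12687963, -0.08413928,  0.55205886,  0.81978848])}
```

View pics/scene0.png

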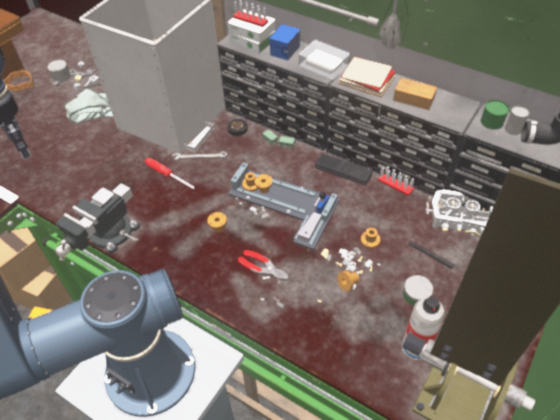

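View pics/side0.png

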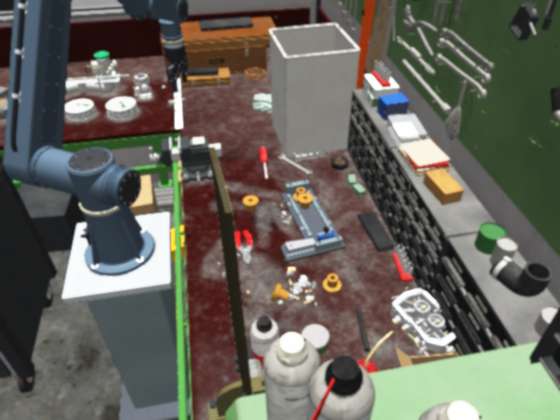

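The scene picture shows the nest at (285,200) with bushes a and b at (251,181) and (264,181). The jaw and key are at (318,210). Bush d is flange up at (217,219), c hub up at (371,238), and e lying at (347,281). Side view agrees. I'll measure the blobs with depth and enlarge the area.

Run:
```python
from h import *
for n,(x0,x1,y0,y1) in dict(scene=(200,400,155,300),side=(230,360,170,310)).items():
    z=np.load(n+"0.npz"); p,P=z["p"],z["P"]
    h=cv2.cvtColor(p,cv2.COLOR_RGB2HSV)
    m=((h[...,0]>10)&(h[...,0]<25)&(h[...,1]>130)&(h[...,2]>110)).astype(np.uint8)
    m[:y0]=0;m[y1:]=0;m[:,:x0]=0;m[:,x1:]=0
    k,l,s,c=cv2.connectedComponentsWithStats(m)
    for i in range(1,k):
        if s[i,4]>40:
            Q=P[l==i]; Q=Q[~np.isnan(Q[:,0])]
            print(n,s[i],c[i].round(1),"med",np.median(Q,0).round(3),"z",np.percentile(Q[:,2],[5,50,95]).round(3))
            T=Q[Q[:,2]>np.percentile(Q[:,2],95)-.006]; print("  top mean",T.mean(0).round(4),(T.max(0)-T.min(0)).round(3),len(T))
z=np.load("scene0.npz");p=z["p"][155:305,200:410,::-1]
cv2.imwrite("pics/crop.png",cv2.resize(p,None,fx=3.8,fy=3.8,interpolation=cv2.INTER_CUBIC))
```

```text
scene [243 174  29  16 320] [256.5 181.7] med [0.593 0.095 0.048] z [0.02  0.048 0.054]
  top mean [0.5981 0.0862 0.051 ] [0.053 0.082 0.011] 169
scene [207 212  19  20 244] [216.3 220.4] med [0.422 0.115 0.038] z [-0.001  0.038  0.042]
  top mean [0.4207 0.1131 0.0395] [0.049 0.049 0.011] 153
scene [361 228  19  20 246] [370.6 237.7] med [ 0.597 -0.273  0.014] z [0.005 0.014 0.04 ]
  top mean [ 0.603  -0.2717  0.0383] [0.03  0.028 0.01 ] 65
scene [338 271  21  19 257] [347.  279.4] med [ 0.441 -0.283  0.03 ] z [0.01  0.03  0.049]
  top mean [ 0.4437 -0.2837  0.0472] [0.024 0.036 0.01 ] 58
side [294 187  18  18 219] [302.2 196.1] med [0.6   0.09  0.051] z [0.023 0.051 0.055]
  top mean [0.6021 0.0861 0.0522] [0.05  0.087 0.009] 147
side [242 195  18  12 172] [250.1 200.3] med [0.426 0.12  0.039] z [-0.001  0.039  0.043]
  top mean [0.4242 0.1124 0.0406] [0.048 0.055 0.008] 105
side [322 272  20  21 292] [331.7 283.1] med [ 0.606 -0.274  0.012] z [-0.001  0.012  0.042]
  top mean [ 0.6058 -0.2714  0.0402] [0.031 0.029 0.01 ] 64
side [272 283  17  18 179] [279.5 292.6] med [ 0.452 -0.293  0.033] z [0.001 0.033 0.051]
  top mean [ 0.4468 -0.2853  0.0494] [0.02  0.032 0.009] 38
```

View pics/crop.png

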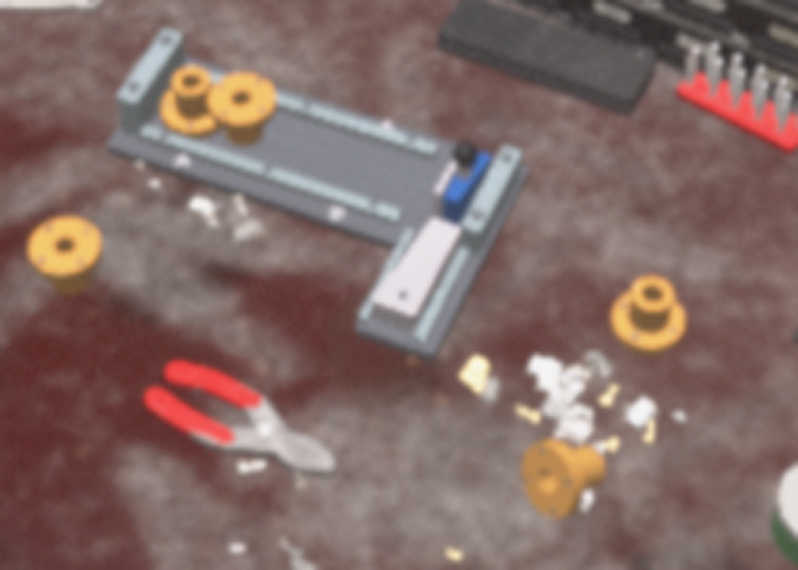

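The crop confirms the layout. The nest runs up-left to the stop, with the white key in its guide below the jaw, and e lies with its flange at lower left and hub to the right. Next I'll get the nest axes, key, knob and e's axis from depth.

Run:
```python
from h import *
def pca(Q):
    c=Q.mean(0); w,v=np.linalg.eigh(np.cov((Q-c).T)); d=v[:,-1]; d=d*np.sign(d[1]) ; return c,d
for n in ("scene","side"):
    z=np.load(n+"0.npz"); p,P=z["p"],z["P"]; h=cv2.cvtColor(p,cv2.COLOR_RGB2HSV).astype(int)
    F=P.reshape(-1,3); H=h.reshape(-1,3); ok=(F[:,0]>.47)&(F[:,0]<.7)&(F[:,1]>-.2)&(F[:,1]<.2)&~np.isnan(F[:,0])
    nb=~((H[:,0]>8)&(H[:,0]<28)&(H[:,1]>100))
    blue=ok&(H[:,0]>100)&(H[:,0]<125)&(H[:,1]>150)&(F[:,2]>.02); print(n,"blue",blue.sum(),F[blue].mean(0).round(4))
    print(" blue top",F[blue&(F[:,2]>.04)&(F[:,2]<.052)].mean(0).round(4))
    kn=ok&(F[:,2]>.058)&(F[:,2]<.085); print(" knob",kn.sum(),F[kn].mean(0).round(4),F[kn][:,2].max())
    st=ok&nb&(F[:,2]>.05)&(F[:,2]<.06)&(F[:,1]>.1); c,d=pca(F[st][:,:2]); print(" stop top",st.sum(),c.round(4),d.round(3),np.ptp(F[st]@np.r_[d,0]))
    wh=ok&(H[:,1]<45)&(H[:,2]>170)&(F[:,2]>.027)&(F[:,2]<.04)&(F[:,1]<-.03); c,d=pca(F[wh][:,:2]); print(" key top",wh.sum(),c.round(4),d.round(3),np.ptp(F[wh]@np.r_[d,0]))
    ab=ok&nb&~blue&(F[:,2]>.037)&(F[:,2]<.046)&(F[:,1]<-.05);c,d=pca(F[ab][:,:2]); print(" abut top",ab.sum(),c.round(4),d.round(3),np.ptp(F[ab]@np.r_[d,0]))
    # rails
    ra=ok&nb&(F[:,2]>.017)&(F[:,2]<.026)
    im=np.zeros((400,400),np.uint8)
    u=((F[ra][:,0]-.4)*1000).astype(int);v=((F[ra][:,1]+.2)*1000).astype(int);
    im[v,u]=255; cv2.imwrite(f"pics/rail_{n}.png",im)
    # bush e axis
    e=(abs(F[:,0]-.447)<.05)&(abs(F[:,1]+.287)<.05)&~nb
    for lo,hi in((.004,.018),(.018,.03),(.03,.042),(.042,.06)):
        s=e&(F[:,2]>lo)&(F[:,2]<hi); print(" e",lo,s.sum(),F[s].mean(0).round(4),F[s].min(0).round(3),F[s].max(0).round(3))
```

```text
scene blue 13 [ 0.6161 -0.107   0.0463]
 blue top [ 0.6161 -0.107   0.0463]
 knob 41 [ 0.6207 -0.0888  0.0709] 0.081962006966116
 stop top 117 [0.5915 0.1538] [0.992 0.129] 0.0808906807294727
 key top 303 [ 0.5561 -0.1153] [-0.999  0.038] 0.17567283353756236
 abut top 192 [ 0.6219 -0.1199] [1.    0.007] 0.16764435294305713
 e 0.004 55 [ 0.4339 -0.2749  0.0119] [ 0.421 -0.3    0.004] [ 0.487 -0.256  0.018]
 e 0.018 104 [ 0.4449 -0.2848  0.0245] [ 0.422 -0.305  0.018] [ 0.473 -0.256  0.03 ]
 e 0.03 78 [ 0.4415 -0.2836  0.0357] [ 0.423 -0.302  0.03 ] [ 0.465 -0.257  0.042]
 e 0.042 68 [ 0.4435 -0.2837  0.0466] [ 0.43  -0.301  0.042] [ 0.456 -0.265  0.053]
side blue 47 [ 0.6301 -0.107   0.0465]
 blue top [ 0.6301 -0.107   0.0465]
 knob 50 [ 0.6147 -0.015   0.0679] 0.08117560645381994
 stop top 88 [0.5949 0.1542] [0.992 0.123] 0.0816455656502435
 key top 192 [ 0.5493 -0.1133] [1.    0.015] 0.15894406635193614
 abut top 178 [ 0.6225 -0.1201] [-1.     0.018] 0.17048597196086324
 e 0.004 4 [ 0.4347 -0.2673  0.0133] [ 0.43  -0.277  0.006] [ 0.439 -0.26   0.017]
 e 0.018 64 [ 0.4547 -0.2938  0.0254] [ 0.426 -0.307  0.018] [ 0.476 -0.253  0.03 ]
 e 0.03 71 [ 0.4496 -0.2923  0.0347] [ 0.427 -0.305  0.03 ] [ 0.473 -0.262  0.041]
 e 0.042 49 [ 0.4462 -0.2862  0.0481] [ 0.436 -0.301  0.042] [ 0.457 -0.263  0.054]
```

```bash
cat >> h.py <<'E'
YAW=np.deg2rad(7.2); O=np.array([0.6128,-0.0027])
def nest(x,y):
    c,s=np.cos(YAW),np.sin(YAW); return O+np.array([[c,-s],[s,c]])@[x,y]
def togo(t,deg=None):
    "dp (units of 0.5 m) in tool axes to world TCP target"
    s=manip.sense(); M=R.from_quat(s["tool_rot"]).as_matrix()
    d=M.T@(np.array(t)-s["tcp_pos"]); psi=np.degrees(np.arctan2(M[1,1],M[0,1]))
    print("mm",(d*1000).round(1),"units",(d/.5).round(4),"psi",psi.round(2),"t",round(s["t"],2),"F",s["force"].round(1),"gap",round(s["finger_gap"],3))
E
python3 -m crank '[{"dp":[0,0,0],"delta_rot":[0,0,0.0187],"fingers":1},{"dp":[0,0,0],"delta_rot":[0,0,0.0187],"fingers":1},{"dp":[0,0,0],"delta_rot":[0,0,0.0187],"fingers":1},{"dp":[0,0,0],"delta_rot":[0,0,0.0187],"fingers":1},{"dp":[0,0,0],"delta_rot":[0,0,0.0187],"fingers":1},{"dp":[0,0,0],"delta_rot":[0,0,0.0187],"fingers":1},{"dp":[0,0,0],"delta_rot":[0,0,0.0187],"fingers":1},{"dp":[0,0,0],"delta_rot":[0,0,0.0187],"fingers":1},{"dp":[0,0,0],"delta_rot":[0,0,0.0187],"fingers":1}]'
python3 -m crank '[{"dp":[-0.08,0,0],"delta_rot":[0,0,0],"fingers":1},{"dp":[-0.08,0,0],"delta_rot":[0,0,0],"fingers":1},{"dp":[-0.08,0,0],"delta_rot":[0,0,0],"fingers":1},{"dp":[-0.08,0,0],"delta_rot":[0,0,0],"fingers":1},{"dp":[-0.08,0,0],"delta_rot":[0,0,0],"fingers":1},{"dp":[-0.08,0,0],"delta_rot":[0,0,0],"fingers":1}]'
python3 -c "
from h import *
togo([.612,.007,.30])"
```

```text
t: 0.9
tcp_pos: [0.235, 0.5788, 0.3034]
tool_rot: [0.663, 0.749, -0.001, 0.0]
force: [-1.0, -0.1, -0.5]
finger_gap: 0.999
gripper_force: 0.0
t: 1.4
tcp_pos: [0.2653, 0.3392, 0.3038]
tool_rot: [0.66, 0.751, -0.0, 0.0]
force: [1.5, -0.5, -0.0]
finger_gap: 0.999
gripper_force: 0.0
mm [-373.9  301.3    3.9] units [-0.7478  0.6026  0.0077] psi 7.36 t 1.4 F [ 1.5 -0.5 -0. ] gap 0.999
```

```bash
python3 -m crank '[{"dp":[-0.0623,0.0502,0],"delta_rot":[0,0,0],"fingers":1},{"dp":[-0.0623,0.0502,0],"delta_rot":[0,0,0],"fingers":1},{"dp":[-0.0623,0.0502,0],"delta_rot":[0,0,0],"fingers":1},{"dp":[-0.0623,0.0502,0],"delta_rot":[0,0,0],"fingers":1},{"dp":[-0.0623,0.0502,0],"delta_rot":[0,0,0],"fingers":1},{"dp":[-0.0623,0.0502,0],"delta_rot":[0,0,0],"fingers":1},{"dp":[-0.0623,0.0502,0],"delta_rot":[0,0,0],"fingers":1},{"dp":[-0.0623,0.0502,0],"delta_rot":[0,0,0],"fingers":1},{"dp":[-0.0623,0.0502,0],"delta_rot":[0,0,0],"fingers":1},{"dp":[-0.0623,0.0502,0],"delta_rot":[0,0,0],"fingers":1},{"dp":[-0.0623,0.0502,0],"delta_rot":[0,0,0],"fingers":1},{"dp":[-0.0623,0.0502,0],"delta_rot":[0,0,0],"fingers":1}]'
python3 -m crank '[{"dp":[0,0,0],"delta_rot":[0,0,0],"fingers":1},{"dp":[0,0,0],"delta_rot":[0,0,0],"fingers":1}]'
python3 - <<'E'
from h import *
togo([.612,.007,.30])
p,d,P=cloud("wrist"); cv2.imwrite("pics/w1.png",p[...,::-1]); np.savez("w1.npz",p=p,P=P,d=d)
E
```

```text
t: 2.4
tcp_pos: [0.6129, 0.0069, 0.3036]
tool_rot: [0.661, 0.751, -0.0, -0.0]
force: [0.2, 0.5, 0.2]
finger_gap: 1.002
gripper_force: 0.0
t: 2.57
tcp_pos: [0.6131, 0.0066, 0.3031]
tool_rot: [0.662, 0.75, -0.0, -0.0]
force: [-0.2, 0.7, -0.3]
finger_gap: 0.997
gripper_force: 0.0
mm [ 0.6 -1.1  3.1] units [ 0.0011 -0.0021  0.0062] psi 7.12 t 2.57 F [-0.2  0.7 -0.3] gap 0.997
```

View pics/w1.png

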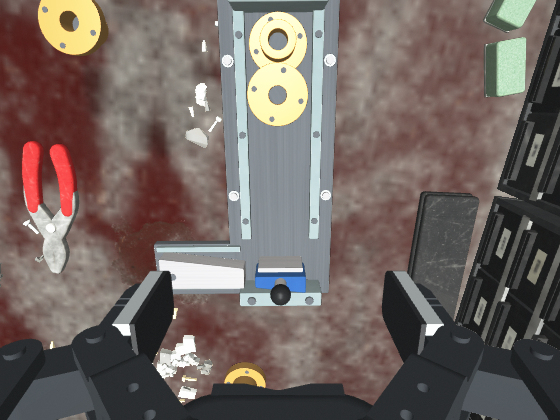

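The wrist view is clear. a's hub top is at (277,41), b's flange at (277,95), the knob at (280,295), the abutment at (280,299), the key at (200,273), d's flange at (70,22) and the pliers at (48,205). I'll refine by casting rays at known heights.

Run:
```python
from h import *
z=np.load("w1.npz"); p,P=z["p"],z["P"]; c=cam("wrist"); h=cv2.cvtColor(p,cv2.COLOR_RGB2HSV)
g=cv2.cvtColor(p,cv2.COLOR_RGB2GRAY)
def toN(w): 
    co,s=np.cos(YAW),np.sin(YAW); return (np.array([[co,s],[-s,co]])@(w[:2]-O)*1000).round(1)
for nm,(u,v,r,zz) in dict(b=(277,95,31,.052),d=(70,22,32,.040),a_flange=(277,41,30,.023)).items():
    m=((h[...,0]>10)&(h[...,0]<30)&(h[...,1]>90)).astype(np.uint8)
    y0=max(0,v-45);x0=max(0,u-45)
    s=np.zeros_like(m); s[y0:v+36,x0:u+45]=m[y0:v+36,x0:u+45]
    if nm=="b": s[:70]=0
    if nm=="a_flange": s[65:]=0
    pts=cv2.findNonZero(s); (cu,cv_),rr=cv2.minEnclosingCircle(pts); w=ray("wrist",cu,cv_,zz,c); w2=ray("wrist",cu+rr,cv_,zz,c)
    print(nm,round(cu,1),round(cv_,1),round(rr,1),w.round(4),toN(w),"r mm",(np.linalg.norm(w2-w)*1000).round(1), "depthz",np.nanmedian(P[int(cv_)-25:int(cv_)+25,int(cu)+12:int(cu)+22,2]).round(4) )
ks=(g<45); ks[:280]=0; ks[308:]=0; ks[:,:265]=0; ks[:,295:]=0
(cu,cv_),rr=cv2.minEnclosingCircle(cv2.findNonZero(ks.astype(np.uint8))); w=ray("wrist",cu,cv_,.068,c); print("knob",cu,cv_,rr,w.round(4),toN(w))
for v in (130,150,170,190,210,225):
    row=g[v].astype(int); e=[int(u) for u in range(225,345) if abs(row[u+1]-row[u-1])>35]; print(v,e)
for u,v in((250,180),(310,180),(247,230),(312,230)):
    w=ray("wrist",u,v,.021,c); print((u,v),w.round(4),toN(w))
for nm,u,v,zz in (("key head top",159,283,.034),("nose",244,290,.034),("abutL",240,294,.042),("abutR",321,294,.042)): w=ray("wrist",u,v,zz,c);print(nm,w.round(4),toN(w))
cv2.imwrite("pics/w1c.png",cv2.resize(p[225:315,145:335,::-1],None,fx=4.2,fy=4.2,interpolation=cv2.INTER_CUBIC))
```

```text
b 277.0 94.2 31.4 [0.6012 0.0815 0.052 ] [-0.9 85. ] r mm 26.7 depthz 0.0521
d 72.5 21.0 38.2 [0.4248 0.1179 0.04  ] [-171.4  143.2] r mm 31.8 depthz nan
a_flange 277.5 41.5 30.5 [0.596  0.1258 0.023 ] [ -0.5 129.6] r mm 27.2 depthz 0.0236
knob 279.8333435058594 294.1666564941406 10.233500480651855 [ 0.6269 -0.1     0.068 ] [  1.8 -98.3]
130 [236, 237, 246, 247, 310, 311, 320, 321, 334, 335]
150 [225, 237, 238, 247, 248, 249, 309, 310, 311, 320, 321, 333, 334]
170 [225, 226, 238, 239, 248, 249, 310, 311, 319, 320, 332, 333]
190 [226, 227, 235, 239, 240, 248, 249, 309, 310, 319, 320, 322, 323, 324, 327, 328, 329]
210 [227, 228, 239, 240, 241, 249, 250, 251, 308, 309, 310, 318, 319]
225 [229, 240, 241, 249, 250, 309, 310, 318, 319, 330, 331]
(250, 180) [ 0.5847 -0.0034  0.021 ] [-28.    2.8]
(310, 180) [0.6442 0.0041 0.021 ] [32.   2.9]
(247, 230) [ 0.5871 -0.0571  0.021 ] [-32.3 -50.7]
(312, 230) [ 0.6544 -0.0485  0.021 ] [ 35.5 -50.7]
key head top [ 0.5014 -0.1233  0.034 ] [-125.6 -105.7]
nose [ 0.5913 -0.1203  0.034 ] [ -36. -114.]
abutL [ 0.5879 -0.1207  0.042 ] [ -39.5 -113.9]
abutR [ 0.6716 -0.11    0.042 ] [  44.9 -113.9]
  return np.nanmean(a, axis, out=out, keepdims=keepdims)
```

View pics/w1c.png

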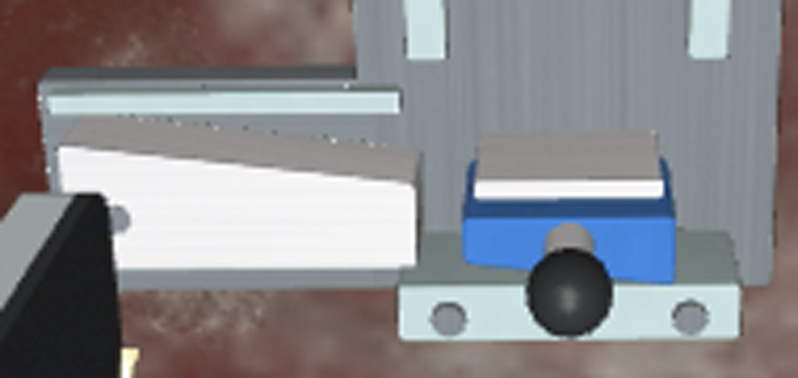

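```bash
sed -i 's/^YAW=.*/YAW=np.deg2rad(7.8); O=np.array([0.6132,0.0019])/' h.py
python3 -m crank '[{"dp":[-0.079,-0.014,0.016],"delta_rot":[0,0,-0.002],"fingers":1},{"dp":[-0.079,-0.0135,0.016],"delta_rot":[0,0,0],"fingers":1},{"dp":[-0.079,-0.0135,0.016],"delta_rot":[0,0,0],"fingers":1},{"dp":[-0.079,-0.0135,0.016],"delta_rot":[0,0,0],"fingers":1},{"dp":[-0.079,-0.0135,0.016],"delta_rot":[0,0,0],"fingers":1},{"dp":[-0.079,-0.0135,0.016],"delta_rot":[0,0,0],"fingers":1},{"dp":[-0.079,-0.0135,0.016],"delta_rot":[0,0,0],"fingers":1},{"dp":[0,0,0],"delta_rot":[0,0,0],"fingers":1}]'
cat >> h.py <<'E'
def bronze(p):
    h=cv2.cvtColor(p,cv2.COLOR_RGB2HSV); return ((h[...,0]>10)&(h[...,0]<30)&(h[...,1]>90)&(h[...,2]>60)).astype(np.uint8)
E
python3 - <<'E'
from h import *
togo([.604,-.272,.088])
c=cam("wrist");p,d,P=cloud("wrist"); cv2.imwrite("pics/w2.png",p[...,::-1]); np.savez("w2.npz",p=p,P=P,d=d)
m=bronze(p)&~np.isnan(P[...,0])
k,l,s,ce=cv2.connectedComponentsWithStats(m.astype(np.uint8))
for i in range(1,k):
    if s[i,4]>300:
        Q=P[l==i]; T=Q[(Q[:,2]>.034)&(Q[:,2]<.046)]; print(s[i],ce[i].round(1)); 
        if len(T)>50: (x,y),r=cv2.minEnclosingCircle(T[:,:2].astype(np.float32)); print(" top circle",x,y,r,np.median(T[:,2]),T.mean(0).round(4))
        B=Q[(Q[:,2]>.006)&(Q[:,2]<.016)]
        if len(B)>50: (x,y),r=cv2.minEnclosingCircle(B[:,:2].astype(np.float32)); print(" flange circle",x,y,r)
E
```

```text
t: 3.28
tcp_pos: [0.6017, -0.2776, 0.2464]
tool_rot: [0.658, 0.753, -0.001, 0.001]
force: [1.4, 0.7, -0.2]
finger_gap: 1.0
gripper_force: 0.0
mm [  5.7   3.3 158.4] units [0.0114 0.0066 0.3167] psi 7.76 t 3.28 F [ 1.4  0.7 -0.2] gap 1.0
[  61  130   71   65 2440] [ 96.5 167.5]
 top circle 0.4435247778892517 -0.2779441475868225 0.024841418489813805 0.03766308994781159 [ 0.4529 -0.2747  0.039 ]
[258 156  57  47 472] [287.  175.9]
 top circle 0.605582594871521 -0.2683962285518646 0.015163879841566086 0.03965955708188221 [ 0.6066 -0.2674  0.0391]
 flange circle 0.6058266162872314 -0.26886188983917236 0.026018457487225533
```

View pics/w2.png

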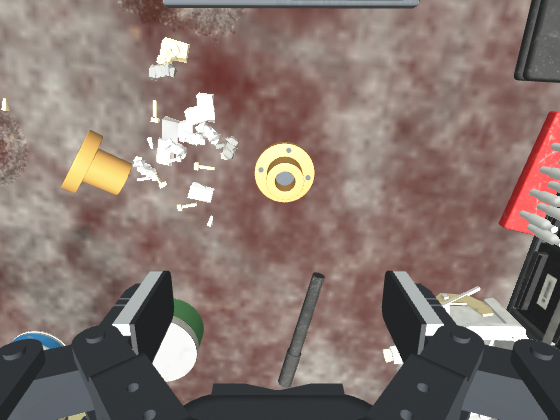

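The view shows c at (285,173), with e at (95,167), its hub pointing right and slightly down in the picture. Also visible are the pen at (300,330), the tin at (180,340), and chips between c and e. Descending on c.

```bash
python3 -m crank '[{"dp":[0.0168,0.0104,0.04],"delta_rot":[0,0,0],"fingers":1},{"dp":[0,0,0.07],"delta_rot":[0,0,0],"fingers":0.6},{"dp":[0,0,0.07],"delta_rot":[0,0,0],"fingers":0.4},{"dp":[0,0,0.07],"delta_rot":[0,0,0],"fingers":0.3},{"dp":[0,0,0.05],"delta_rot":[0,0,0],"fingers":0.1},{"dp":[0,0,0.0168],"delta_rot":[0,0,0],"fingers":0},{"dp":[0,0,0],"delta_rot":[0,0,0],"fingers":-0.5},{"dp":[0,0,0],"delta_rot":[0,0,0],"fingers":-1},{"dp":[0,0,0],"delta_rot":[0,0,0],"fingers":-1},{"dp":[0,0,0],"delta_rot":[0,0,0],"fingers":-1}]' 40
```

```text
t: 4.17
tcp_pos: [0.608, -0.2629, 0.0916]
tool_rot: [0.656, 0.755, 0.0, 0.002]
force: [-0.0, 0.5, -1.7]
finger_gap: 0.334
gripper_force: 39.6
```

```bash
python3 -m crank '[{"dp":[0,0,0],"delta_rot":[0,0,0],"fingers":-1},{"dp":[0,0,0],"delta_rot":[0,0,0],"fingers":-1}]'; python3 -c "
from h import *
print(nest(0,28))
togo([*nest(0,28),.19])"
```

```text
t: 4.33
tcp_pos: [0.6074, -0.2631, 0.0908]
tool_rot: [0.656, 0.755, 0.0, 0.001]
force: [-0.5, -0.5, -2.8]
finger_gap: 0.337
gripper_force: 39.6
[-3.18683603 27.74283953]
mm [28261.3   150.2  -134.1] units [56.5225  0.3004 -0.2682] psi 8.02 t 4.33 F [-0.5 -0.5 -2.8] gap 0.337
```

```bash
python3 -m crank '[{"dp":[0,0,-0.05],"delta_rot":[0,0,0],"fingers":-1},{"dp":[0,0,-0.08],"delta_rot":[0,0,0],"fingers":-1},{"dp":[0,0,-0.05],"delta_rot":[0,0,0],"fingers":-1},{"dp":[0.07,0.01,0],"delta_rot":[0,0,0],"fingers":-1},{"dp":[0.07,0.01,0],"delta_rot":[0,0,0],"fingers":-1},{"dp":[0.07,0.01,0],"delta_rot":[0,0,0],"fingers":-1},{"dp":[0.07,0.01,0],"delta_rot":[0,0,0],"fingers":-1},{"dp":[0.07,0.01,0],"delta_rot":[0,0,0],"fingers":-1},{"dp":[0,0,0],"delta_rot":[0,0,0],"fingers":-1},{"dp":[0,0,0],"delta_rot":[0,0,0],"fingers":-1},{"dp":[0,0,0],"delta_rot":[0,0,0],"fingers":-1}]'; python3 -c "
from h import *
togo([*nest(0,.0294),.19])
p,d,P=cloud('wrist')
m=bronze(p); print(np.nanmin(P[m>0][:,2]))
cv2.imwrite('pics/w3.png',p[...,::-1])"
```

```text
t: 5.25
tcp_pos: [0.6077, -0.0862, 0.1801]
tool_rot: [0.656, 0.755, 0.0, 0.001]
force: [0.3, 0.7, -2.9]
finger_gap: 0.337
gripper_force: 40.1
mm [115.8  18.  -10. ] units [ 0.2316  0.0359 -0.0201] psi 8.08 t 5.25 F [ 0.3  0.7 -2.9] gap 0.337
-0.0010852826453711661
```

View pics/w3.png

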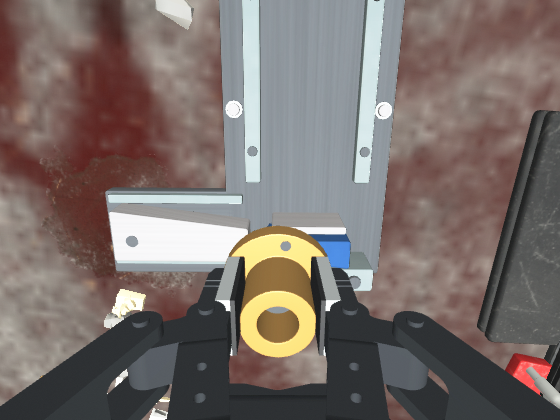

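```bash
python3 -m crank '[{"dp":[0.077,0.012,0],"delta_rot":[0,0,0],"fingers":-1},{"dp":[0.077,0.012,0],"delta_rot":[0,0,0],"fingers":-1},{"dp":[0.0776,0.012,0],"delta_rot":[0,0,0],"fingers":-1},{"dp":[0,0,0.04],"delta_rot":[0,0,0],"fingers":-1},{"dp":[0,0,0.04],"delta_rot":[0,0,0],"fingers":-1},{"dp":[0,0,0.02],"delta_rot":[0,0,0],"fingers":-1},{"dp":[0,0,0],"delta_rot":[0,0,0],"fingers":-1},{"dp":[0,0,0],"delta_rot":[0,0,0],"fingers":-1},{"dp":[0,0,0],"delta_rot":[0,0,0],"fingers":-1}]'; python3 -c "
from h import *
togo([*nest(0,.0294),.1035])
p,d,P=cloud('wrist')
g=cv2.cvtColor(p,cv2.COLOR_RGB2GRAY).astype(int)
cv2.imwrite('pics/w4.png',p[...,::-1])"
```

```text
t: 6.05
tcp_pos: [0.6099, 0.0299, 0.1302]
tool_rot: [0.657, 0.754, 0.0, 0.001]
force: [0.4, 0.1, -2.3]
finger_gap: 0.339
gripper_force: 40.1
mm [ 1.3 -0.5 26.7] units [ 0.0025 -0.001   0.0534] psi 7.92 t 6.05 F [ 0.4  0.1 -2.3] gap 0.339
```

View pics/w4.png

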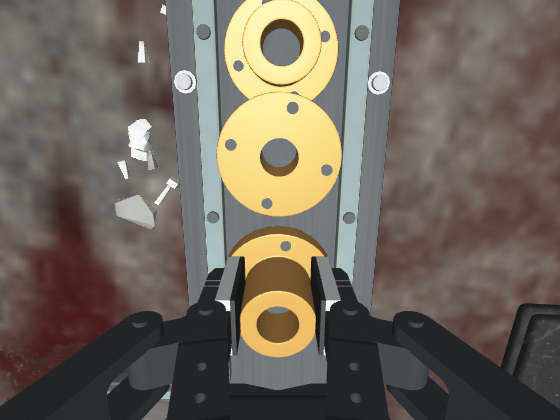

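c is centred between the rails (flange 228–330, rails about 217–345) and clear behind b. Next I'll lower it, then slide it up to b.

```bash
python3 -m crank '[{"dp":[0,0,0.03],"delta_rot":[0,0,0],"fingers":-1},{"dp":[0,0,0.02],"delta_rot":[0,0,0],"fingers":-1},{"dp":[0,0,0.0034],"delta_rot":[0,0,0],"fingers":-1},{"dp":[0,0,0],"delta_rot":[0,0,0],"fingers":-1},{"dp":[0,0,0],"delta_rot":[0,0,0],"fingers":-1}]'
python3 -m crank '[{"dp":[0.01,0,0],"delta_rot":[0,0,0],"fingers":-1},{"dp":[0.01,0,0],"delta_rot":[0,0,0],"fingers":-1},{"dp":[0.006,0,0],"delta_rot":[0,0,0],"fingers":-1},{"dp":[0,0,0],"delta_rot":[0,0,0],"fingers":-1},{"dp":[0,0,0],"delta_rot":[0,0,0],"fingers":-1}]'
```

```text
t: 6.52
tcp_pos: [0.6092, 0.031, 0.1031]
tool_rot: [0.656, 0.755, 0.0, 0.0]
force: [0.0, 0.0, -1.5]
finger_gap: 0.336
gripper_force: 40.1
t: 6.93
tcp_pos: [0.6071, 0.0445, 0.103]
tool_rot: [0.656, 0.755, 0.0, 0.0]
force: [-0.4, 0.7, -2.0]
finger_gap: 0.335
gripper_force: 40.1
```

```bash
python3 -m crank '[{"dp":[0.004,0,0],"delta_rot":[0,0,0],"fingers":-1},{"dp":[0.002,0,0],"delta_rot":[0,0,0],"fingers":-1},{"dp":[0,0,0],"delta_rot":[0,0,0],"fingers":-1}]'
python3 -m crank '[{"dp":[0.003,0,0],"delta_rot":[0,0,0],"fingers":-1},{"dp":[0,0,0],"delta_rot":[0,0,0],"fingers":-1}]'
python3 -m crank '[{"dp":[0.003,0,0],"delta_rot":[0,0,0],"fingers":-1},{"dp":[0,0,0],"delta_rot":[0,0,0],"fingers":-1}]'
```

```text
t: 7.18
tcp_pos: [0.6068, 0.0471, 0.1028]
tool_rot: [0.656, 0.755, 0.0, 0.0]
force: [0.6, -0.0, -2.7]
finger_gap: 0.333
gripper_force: 40.2
t: 7.35
tcp_pos: [0.607, 0.0484, 0.103]
tool_rot: [0.656, 0.755, 0.0, 0.001]
force: [0.3, -0.4, -1.7]
finger_gap: 0.34
gripper_force: 40.6
t: 7.52
tcp_pos: [0.6066, 0.0499, 0.1029]
tool_rot: [0.656, 0.755, 0.0, 0.0]
force: [1.4, -1.6, -1.9]
finger_gap: 0.332
gripper_force: 40.6
```

```bash
python3 -m crank '[{"dp":[0,0,0],"delta_rot":[0,0,0],"fingers":0.1},{"dp":[0,0,0],"delta_rot":[0,0,0],"fingers":0.1},{"dp":[0,0,-0.02],"delta_rot":[0,0,0],"fingers":0.1},{"dp":[0,0,-0.08],"delta_rot":[0,0,0],"fingers":0.3},{"dp":[0,0,-0.08],"delta_rot":[0,0,0],"fingers":1},{"dp":[0,0,-0.08],"delta_rot":[0,0,0],"fingers":1},{"dp":[0.03,-0.07,0],"delta_rot":[0,0,0],"fingers":1},{"dp":[0.03,-0.07,0],"delta_rot":[0,0,0],"fingers":1},{"dp":[0.04,-0.07,0],"delta_rot":[0,0,0],"fingers":1},{"dp":[0.04,-0.07,0],"delta_rot":[0,0,0],"fingers":1},{"dp":[0.035,-0.065,0],"delta_rot":[0,0,0],"fingers":1},{"dp":[0,0,0],"delta_rot":[0,0,0],"fingers":1}]'
python3 -m crank '[{"dp":[0,0,0],"delta_rot":[0,0,0],"fingers":1},{"dp":[0,0,0],"delta_rot":[0,0,0],"fingers":1}]'
cat > look.py <<'E'
from h import *
import sys
togo([*map(float,sys.argv[2:5])])
p,d,P=cloud("wrist"); cv2.imwrite(f"pics/{sys.argv[1]}.png",p[...,::-1])
m=bronze(p)&~np.isnan(P[...,0])
k,l,s,ce=cv2.connectedComponentsWithStats(m.astype(np.uint8))
for i in range(1,k):
    if s[i,4]>300:
        Q=P[l==i]; print(s[i],ce[i].round(1),"zmax",np.percentile(Q[:,2],98).round(4))
        for lo,hi in((.034,.046),(.006,.016),(.046,.058),(.018,.028)):
            T=Q[(Q[:,2]>lo)&(Q[:,2]<hi)]
            if len(T)>80: (x,y),r=cv2.minEnclosingCircle(T[:,:2].astype(np.float32)); print("  ",lo,len(T),"circle",round(x,4),round(y,4),round(r,4))
E
python3 look.py w5 .4225 .113 .09
```

```text
t: 8.52
tcp_pos: [0.4135, 0.1144, 0.2328]
tool_rot: [0.655, 0.756, -0.004, -0.005]
force: [-0.6, -0.5, -0.7]
finger_gap: 0.997
gripper_force: 0.0
t: 8.68
tcp_pos: [0.4245, 0.1126, 0.2338]
tool_rot: [0.656, 0.755, 0.001, 0.001]
force: [0.1, -0.6, 0.6]
finger_gap: 1.001
gripper_force: 0.0
mm [  0.7  -2.4 143.8] units [ 0.0015 -0.0049  0.2877] psi 8.06 t 8.68 F [ 0.1 -0.6  0.6] gap 1.001
[ 243  156   69   68 1762] [279.5 200.8] zmax 0.0415
   0.034 1585 circle 0.4238 0.1164 0.0262
[ 437  183   96  149 9531] [486.6 254.7] zmax 0.0534
   0.034 1322 circle 0.5972 0.0838 0.0543
   0.006 179 circle 0.6096 0.0692 0.0762
   0.046 5262 circle 0.6033 0.0821 0.0563
   0.018 2318 circle 0.6037 0.079 0.0654
```

```bash
python3 -m crank '[{"dp":[0.0077,0,0.05],"delta_rot":[0,0,0],"fingers":1},{"dp":[0,0,0.07],"delta_rot":[0,0,0],"fingers":1},{"dp":[0,0,0.07],"delta_rot":[0,0,0],"fingers":1},{"dp":[0,0,0.07],"delta_rot":[0,0,0],"fingers":0.8},{"dp":[0,0,0.0276],"delta_rot":[0,0,0],"fingers":0.6},{"dp":[0,0,0],"delta_rot":[0,0,0],"fingers":0},{"dp":[0,0,0],"delta_rot":[0,0,0],"fingers":-1},{"dp":[0,0,0],"delta_rot":[0,0,0],"fingers":-1},{"dp":[0,0,0],"delta_rot":[0,0,0],"fingers":-1}]' 40
python3 -c "
from h import *
togo([*nest(0,-.003),.19])"
```

```text
t: 9.48
tcp_pos: [0.4239, 0.1162, 0.0899]
tool_rot: [0.656, 0.755, 0.001, 0.001]
force: [-0.2, -0.7, -2.0]
finger_gap: 0.59
gripper_force: 42.0
mm [-142.6  171.8  -99.6] units [-0.2852  0.3435 -0.1991] psi 8.01 t 9.48 F [-0.2 -0.7 -2. ] gap 0.59
```

```bash
python3 -m crank '[{"dp":[0,0,-0.05],"delta_rot":[0,0,0],"fingers":-1},{"dp":[0,0,-0.08],"delta_rot":[0,0,0],"fingers":-1},{"dp":[0,0,-0.07],"delta_rot":[0,0,0],"fingers":-1},{"dp":[-0.0475,0.0572,0],"delta_rot":[0,0,0],"fingers":-1},{"dp":[-0.0475,0.0572,0],"delta_rot":[0,0,0],"fingers":-1},{"dp":[-0.0475,0.0572,0],"delta_rot":[0,0,0],"fingers":-1},{"dp":[-0.0475,0.0572,0],"delta_rot":[0,0,0],"fingers":-1},{"dp":[-0.0475,0.0572,0],"delta_rot":[0,0,0],"fingers":-1},{"dp":[-0.0475,0.0572,0],"delta_rot":[0,0,0],"fingers":-1},{"dp":[0,0,0.06],"delta_rot":[0,0,0],"fingers":-1},{"dp":[0,0,0],"delta_rot":[0,0,0],"fingers":-1},{"dp":[0,0,0],"delta_rot":[0,0,0],"fingers":-1}]'
python3 -m crank '[{"dp":[0,0,0],"delta_rot":[0,0,0],"fingers":-1}]'
python3 look.py w6 .6136 -.001 .1025
```

```text
t: 10.48
tcp_pos: [0.6109, -0.0008, 0.1585]
tool_rot: [0.656, 0.755, -0.001, -0.002]
force: [0.5, 0.3, -3.4]
finger_gap: 0.592
gripper_force: 43.5
t: 10.57
tcp_pos: [0.6117, -0.0004, 0.1599]
tool_rot: [0.656, 0.755, -0.0, -0.0]
force: [0.3, 0.4, -3.2]
finger_gap: 0.592
gripper_force: 43.5
mm [-0.9  1.8 57.4] units [-0.0018  0.0036  0.1148] psi 8.04 t 10.57 F [ 0.3  0.4 -3.2] gap 0.592
[  229     0   111   199 10333] [286.6 117.4] zmax 0.0533
   0.034 490 circle 0.6032 0.0753 0.0435
   0.046 7198 circle 0.6059 0.071 0.0454
   0.018 2547 circle 0.6057 0.0705 0.056
[  209   229   138   132 13636] [277.5 295.4] zmax 0.1138
```

View pics/w6.png

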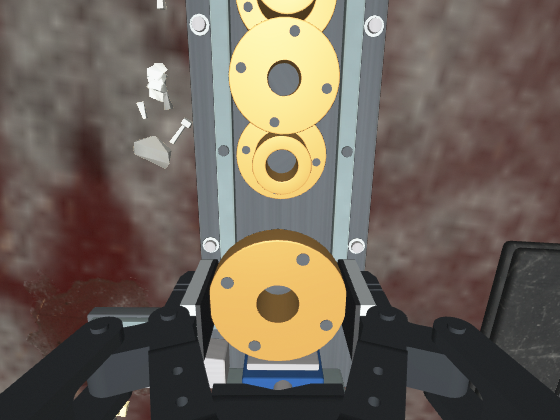

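c is tucked under b at (282,165), and the held d is square at (278,300). Measuring c's hub before lowering d.

Run:
```python
from h import *
c=cam("wrist"); 
p=cv2.imread("pics/w6.png")
def toN(w): 
    co,s=np.cos(YAW),np.sin(YAW); return (np.array([[co,s],[-s,co]])@(w[:2]-O)*1000).round(1)
for u,v in((282,165),(284.5,76)): print(toN(ray("wrist",u,v,.052,c)))
for u,v in((211,245),(356,245),(198,24),(376,24)): print("screw",toN(ray("wrist",u,v,.012,c)))
print("tcp",toN(manip.sense()["tcp_pos"]))
```

```text
[ 0.5 39.1]
[ 1.3 81. ]
screw [-45.1 -22.2]
screw [ 50.2 -21.8]
screw [-45.6 109.2]
screw [ 51.9 109.6]
tcp [-1.3 -2. ]
```

```bash
python3 -m crank '[{"dp":[-0.007,0.0056,0.03],"delta_rot":[0,0,0],"fingers":-1},{"dp":[0,0,0.04],"delta_rot":[0,0,0],"fingers":-1},{"dp":[0,0,0.03],"delta_rot":[0,0,0],"fingers":-1},{"dp":[0,0,0.0136],"delta_rot":[0,0,0],"fingers":-1},{"dp":[0,0,0],"delta_rot":[0,0,0],"fingers":-1},{"dp":[0,0,0],"delta_rot":[0,0,0],"fingers":-1},{"dp":[0,0,0],"delta_rot":[0,0,0],"fingers":-1}]'
python3 -m crank '[{"dp":[0.003,0,0],"delta_rot":[0,0,0],"fingers":-1},{"dp":[0.003,0,0],"delta_rot":[0,0,0],"fingers":-1},{"dp":[0,0,0],"delta_rot":[0,0,0],"fingers":-1},{"dp":[0,0,0],"delta_rot":[0,0,0],"fingers":-1}]'
python3 -m crank '[{"dp":[0.003,0,0],"delta_rot":[0,0,0],"fingers":-1},{"dp":[0,0,0],"delta_rot":[0,0,0],"fingers":-1}]'
python3 -m crank '[{"dp":[0.003,0,0],"delta_rot":[0,0,0],"fingers":-1},{"dp":[0,0,0],"delta_rot":[0,0,0],"fingers":-1}]'
```

```text
t: 11.2
tcp_pos: [0.6166, -0.0038, 0.1037]
tool_rot: [0.656, 0.755, 0.001, 0.001]
force: [0.5, 0.2, -4.6]
finger_gap: 0.591
gripper_force: 43.7
t: 11.53
tcp_pos: [0.6156, -0.0008, 0.1026]
tool_rot: [0.656, 0.755, 0.0, 0.0]
force: [0.6, 0.3, -3.9]
finger_gap: 0.587
gripper_force: 43.7
t: 11.7
tcp_pos: [0.6155, 0.0003, 0.1025]
tool_rot: [0.656, 0.755, -0.0, 0.001]
force: [-0.4, -1.7, -2.2]
finger_gap: 0.59
gripper_force: 43.7
t: 11.87
tcp_pos: [0.6156, 0.0014, 0.1025]
tool_rot: [0.656, 0.755, -0.0, 0.001]
force: [0.2, -4.1, -0.6]
finger_gap: 0.594
gripper_force: 43.7
```

```bash
python3 -m crank '[{"dp":[0.003,0,0],"delta_rot":[0,0,0],"fingers":-1},{"dp":[0,0,0],"delta_rot":[0,0,0],"fingers":-1}]'
python3 -m crank '[{"dp":[0.003,0,0],"delta_rot":[0,0,0],"fingers":-1},{"dp":[0,0,0],"delta_rot":[0,0,0],"fingers":-1}]'
```

```text
t: 12.03
tcp_pos: [0.6157, 0.0022, 0.1026]
tool_rot: [0.656, 0.755, -0.0, 0.002]
force: [0.7, -7.2, -2.3]
finger_gap: 0.594
gripper_force: 43.7
t: 12.2
tcp_pos: [0.616, 0.0026, 0.1028]
tool_rot: [0.655, 0.755, -0.0, 0.003]
force: [0.9, -10.5, -1.6]
finger_gap: 0.591
gripper_force: 43.7
```

```bash
python3 -m crank '[{"dp":[-0.005,0,0],"delta_rot":[0,0,0],"fingers":0.3},{"dp":[0,0,0],"delta_rot":[0,0,0],"fingers":0.7},{"dp":[0,0,0],"delta_rot":[0,0,0],"fingers":0.8},{"dp":[0,0,-0.07],"delta_rot":[0,0,0],"fingers":1},{"dp":[0,0,-0.08],"delta_rot":[0,0,0],"fingers":1},{"dp":[0,0,-0.08],"delta_rot":[0,0,0],"fingers":1},{"dp":[0,0,-0.05],"delta_rot":[0,0,0],"fingers":1}]'
python3 -m crank '[{"dp":[-0.0659,-0.0496,0],"delta_rot":[0,0,0],"fingers":1},{"dp":[-0.0659,-0.0496,0],"delta_rot":[0,0,0],"fingers":1},{"dp":[-0.0659,-0.0496,0],"delta_rot":[0,0,0],"fingers":1},{"dp":[-0.0659,-0.0496,0],"delta_rot":[0,0,0],"fingers":1},{"dp":[-0.0659,-0.0496,0],"delta_rot":[0,0,0],"fingers":1},{"dp":[-0.0659,-0.0496,0],"delta_rot":[0,0,0],"fingers":1},{"dp":[-0.0659,-0.0496,0],"delta_rot":[0,0,0],"fingers":1},{"dp":[-0.0659,-0.0496,0],"delta_rot":[0,0,0],"fingers":1},{"dp":[0,0,0],"delta_rot":[0,0,0],"fingers":1},{"dp":[0,0,0],"delta_rot":[0,0,0],"fingers":1},{"dp":[0,0,0],"delta_rot":[0,0,0],"fingers":1}]'
python3 - <<'E'
from h import *
togo([.447,-.285,.1])
c=cam("wrist");p,d,P=cloud("wrist"); cv2.imwrite("pics/w7.png",p[...,::-1]); np.savez("w7.npz",p=p,P=P,d=d)
m=bronze(p)&~np.isnan(P[...,0]); k,l,s,ce=cv2.connectedComponentsWithStats(m.astype(np.uint8))
i=1+np.argmax(s[1:,4]); print(s[i],ce[i]); Q=P[l==i]
r=cv2.minAreaRect(cv2.findNonZero((l==i).astype(np.uint8))); print(r)
# axis: top ridge of the hub and of flange
xy=Q[:,:2]; c0=xy.mean(0); w,v=np.linalg.eigh(np.cov((xy-c0).T)); print(c0,v[:,1],v[:,0],w)
for a in range(0,180,10):
    u=np.array([np.cos(np.radians(a)),np.sin(np.radians(a))]); n=[-u[1],u[0]]
    # symmetric about axis: skewness of n coordinate vs u
    A=(xy-c0)@u; B=(xy-c0)@n; H=[B[(A>lo)&(A<lo+.005)] for lo in np.arange(-.03,.03,.005)]
    mid=[ (h.max()+h.min())/2 for h in H if len(h)>20]; print(a,np.std(mid).round(5),np.ptp(A).round(4),np.ptp(B).round(4))
E
```

```text
t: 12.78
tcp_pos: [0.6159, 0.0033, 0.2461]
tool_rot: [0.656, 0.755, 0.002, 0.002]
force: [1.0, -0.2, -1.1]
finger_gap: 0.997
gripper_force: 0.0
t: 13.7
tcp_pos: [0.4552, -0.2854, 0.2422]
tool_rot: [0.656, 0.755, 0.0, -0.0]
force: [-0.2, 0.7, 0.5]
finger_gap: 1.003
gripper_force: 0.0
mm [  1.4  -8.1 142.2] units [ 0.0028 -0.0162  0.2843] psi 7.98 t 13.7 F [-0.2  0.7  0.5] gap 1.003
[ 238  147   68   64 2903] [270.25456424 182.34826042]
((273.79998779296875, 183.39999389648438), (63.504329681396484, 64.39875793457031), 26.56505012512207)
[ 0.44816381 -0.27865496] [-0.96971568  0.24423657] [-0.24423657 -0.96971568] [0.00014579 0.00018156]
0 0.00513 0.0592 0.0609
10 0.0057 0.0606 0.0612
20 0.00408 0.0605 0.0629
30 0.00471 0.0603 0.0632
40 0.00322 0.0593 0.0622
50 0.00505 0.061 0.06
60 0.00579 0.0619 0.0573
70 0.00434 0.0618 0.0551
80 0.00325 0.0608 0.0568
90 0.00214 0.0609 0.0592
100 0.0019 0.0612 0.0606
110 0.00228 0.0629 0.0605
120 0.00512 0.0632 0.0603
130 0.00576 0.0622 0.0593
140 0.00505 0.06 0.061
150 0.00346 0.0573 0.0619
160 0.00279 0.0551 0.0618
170 0.00425 0.0568 0.0608
```

View pics/w7.png

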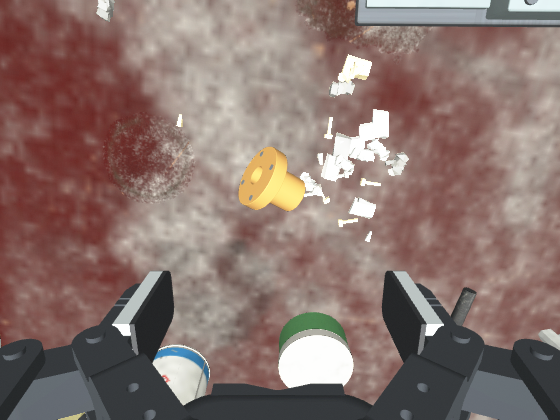

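e's flange disc centres at (262,178) and its hub end at (293,192), so its axis points right and down in the picture. The tin is at (315,350) and the white bottle at (180,375). I'll fit the flange face plane for the axis, and check the clearances.

Run:
```python
from h import *
z=np.load("w7.npz");P=z["P"];p=z["p"]; c=cam("wrist")
m=bronze(p).astype(bool)&~np.isnan(P[...,0]); m[:,:230]=0;m[:,315:]=0;m[:140]=0;m[220:]=0
Q=P[m]; rng=np.random.default_rng(0); best=0
for _ in range(800):
    a=Q[rng.choice(len(Q),3,0)]; n=np.cross(a[1]-a[0],a[2]-a[0]); L=np.linalg.norm(n)
    if L<1e-5: continue
    n/=L; 
    if n[2]<0:n=-n
    if n[2]>.6 or n[2]<.15: continue
    i=abs((Q-a[0])@n)<.0012
    if i.sum()>best: best=i.sum();I=i
T=Q[I]; cc=T.mean(0); n=np.linalg.svd(T-cc)[2][2]; n*=np.sign(n[2]); print("inl",best,"normal",n.round(3),"elev",np.degrees(np.arcsin(n[2])).round(1),"az",np.degrees(np.arctan2(n[1],n[0])).round(1))
# project face points in plane -> circle
e1=np.cross(n,[0,0,1.]);e1/=np.linalg.norm(e1);e2=np.cross(n,e1)
(x,y),r=cv2.minEnclosingCircle(np.c_[(T-cc)@e1,(T-cc)@e2].astype(np.float32)); fc=cc+x*e1+y*e2; print("face centre",fc.round(4),"r",r)
print("height should be ~.0243; hub end",(fc-.04*n).round(4))
for nm,u,v,h in(("tin",315,365,.039),("tin edge near",313,315,.02),("pen",465,300,.01),("bottle",180,355,.05)): print(nm,ray("wrist",u,v,h,c).round(3), np.round(P[v,u],3))
```

```text
inl 1309 normal [-0.839  0.408  0.359] elev 21.0 az 154.1
face centre [ 0.4363 -0.2753  0.0282] r 0.026803698390722275
height should be ~.0243; hub end [ 0.4699 -0.2916  0.0139]
tin [ 0.512 -0.442  0.039] [ 0.512 -0.443  0.039]
tin edge near [ 0.506 -0.402  0.02 ] [ 0.508 -0.412  0.007]
pen [ 0.649 -0.372  0.01 ] [ 0.648 -0.373  0.011]
bottle [ 0.391 -0.439  0.05 ] [ 0.384 -0.468  0.017]
```

```bash
python3 -m crank '[{"dp":[0,0,0],"delta_rot":[0,0,-0.0195],"fingers":1},{"dp":[0,0,0],"delta_rot":[0,0,-0.0195],"fingers":1},{"dp":[0,0,0],"delta_rot":[0,0,-0.0195],"fingers":1},{"dp":[0,0,0],"delta_rot":[0,0,-0.0195],"fingers":1},{"dp":[0,0,0],"delta_rot":[0,0,-0.0195],"fingers":1},{"dp":[0,0,0],"delta_rot":[0,0,-0.0195],"fingers":1},{"dp":[0,0,0],"delta_rot":[0,0,-0.0195],"fingers":1},{"dp":[0,0,0],"delta_rot":[0,0,-0.0195],"fingers":1}]'
python3 -m crank '[{"dp":[0,0,0],"delta_rot":[0,0.0195,0],"fingers":1},{"dp":[0,0,0],"delta_rot":[0,0.0195,0],"fingers":0.5},{"dp":[0,0,0],"delta_rot":[0,0.0195,0],"fingers":0.5},{"dp":[0,0,0],"delta_rot":[0,0.0195,0],"fingers":0.5},{"dp":[0,0,0],"delta_rot":[0,0.0192,0],"fingers":0.5},{"dp":[0,0,0],"delta_rot":[0,0,0],"fingers":0.5},{"dp":[0,0,0],"delta_rot":[0,0,0],"fingers":0.5}]'
python3 -c "
from h import *
togo([.5429,-.327,.15]); togo([.4913,-.302,.068]); M=R.from_quat(manip.sense()['tool_rot']).as_matrix(); print(M.round(3))"
```

```text
t: 14.42
tcp_pos: [0.4563, -0.2838, 0.2422]
tool_rot: [0.219, 0.976, 0.0, -0.0]
force: [0.1, 0.1, 0.6]
finger_gap: 1.002
gripper_force: 0.0
t: 15.0
tcp_pos: [0.4564, -0.2845, 0.2409]
tool_rot: [0.211, 0.93, 0.067, -0.293]
force: [-0.9, 0.7, -0.4]
finger_gap: 0.752
gripper_force: 0.0
mm [-131.1   -1.1   19.3] units [-0.2621 -0.0021  0.0386] psi 64.38 t 15.0 F [-0.9  0.7 -0.4] gap 0.752
mm [-131.1   -0.9  119.4] units [-0.2621 -0.0018  0.2387] psi 64.38 t 15.0 F [-0.9  0.7 -0.4] gap 0.752
[[-0.739  0.432 -0.516]
 [ 0.354  0.902  0.248]
 [ 0.573  0.001 -0.82 ]]
```

```bash
python3 -m crank '[{"dp":[-0.0655,0,0.009],"delta_rot":[0,0,0],"fingers":0.5},{"dp":[-0.0655,0,0.01],"delta_rot":[0,0,0],"fingers":0.5},{"dp":[-0.0655,0,0.01],"delta_rot":[0,0,0],"fingers":0.5},{"dp":[-0.0656,0,0.01],"delta_rot":[0,0,0],"fingers":0.5},{"dp":[0,0,0.06],"delta_rot":[0,0,0],"fingers":0.5},{"dp":[0,0,0.06],"delta_rot":[0,0,0],"fingers":0.4},{"dp":[0,0,0.04],"delta_rot":[0,0,0],"fingers":0.3},{"dp":[0,0,0],"delta_rot":[0,0,0],"fingers":0.3},{"dp":[0,0,0],"delta_rot":[0,0,0],"fingers":0.3},{"dp":[0,0,0],"delta_rot":[0,0,0],"fingers":0.3}]'
python3 -c "
from h import *
togo([.4913,-.302,.068]);p,d,P=cloud('wrist');cv2.imwrite('pics/w8.png',p[...,::-1])"
```

```text
t: 15.83
tcp_pos: [0.5019, -0.3085, 0.0873]
tool_rot: [0.213, 0.93, 0.066, -0.291]
force: [-0.1, -0.9, 0.5]
finger_gap: 0.649
gripper_force: 0.0
mm [-0.9  1.3 22.9] units [-0.0017  0.0026  0.0458] psi 64.22 t 15.83 F [-0.1 -0.9  0.5] gap 0.649
```

View pics/w8.png

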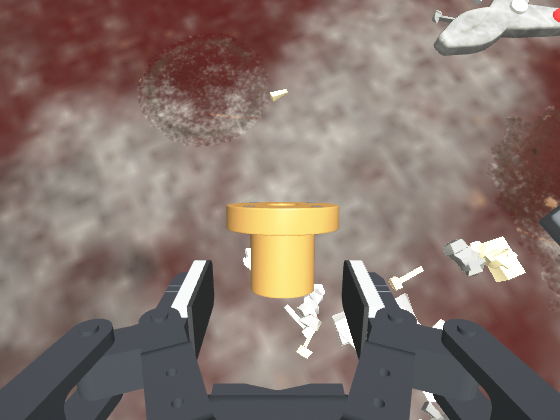

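I miscounted: that was the 11th picture I viewed, and the limit is 10. I'll view no more and work from numbers only. It showed e's hub squarely between the pads at (283,265).

```bash
python3 -m crank '[{"dp":[0,0.002,0.03],"delta_rot":[0,0,0],"fingers":0.3},{"dp":[0,0,0.0158],"delta_rot":[0,0,0],"fingers":0.1},{"dp":[0,0,0],"delta_rot":[0,0,0],"fingers":0},{"dp":[0,0,0],"delta_rot":[0,0,0],"fingers":-1},{"dp":[0,0,0],"delta_rot":[0,0,0],"fingers":-1},{"dp":[0,0,0],"delta_rot":[0,0,0],"fingers":-1},{"dp":[0,0,0],"delta_rot":[0,0,0],"fingers":-1},{"dp":[0,0,0],"delta_rot":[0,0,0],"fingers":-1}]' 60
```

```text
t: 16.55
tcp_pos: [0.4899, -0.3019, 0.0674]
tool_rot: [0.213, 0.93, 0.067, -0.292]
force: [2.8, 0.1, 3.1]
finger_gap: 0.329
gripper_force: 59.3
```

```bash
python3 -m crank '[{"dp":[0.038,0,-0.0547],"delta_rot":[0,0,0],"fingers":-1},{"dp":[0.0431,-0.0223,-0.0106],"delta_rot":[0,0,0],"fingers":-1},{"dp":[0.0431,-0.0223,-0.0106],"delta_rot":[0,0,0],"fingers":-1},{"dp":[0.0431,-0.0223,-0.0106],"delta_rot":[0,0,0],"fingers":-1},{"dp":[0.0431,-0.0223,-0.0106],"delta_rot":[0,0,0],"fingers":-1},{"dp":[0,0,0],"delta_rot":[0,0,0],"fingers":-1}]'
python3 -m crank '[{"dp":[0,0,0],"delta_rot":[0,-0.0197,0],"fingers":-1},{"dp":[0,0,0],"delta_rot":[0,-0.0197,0],"fingers":-1},{"dp":[0,0,0],"delta_rot":[0,-0.0197,0],"fingers":-1},{"dp":[0,0,0],"delta_rot":[0,-0.0197,0],"fingers":-1},{"dp":[0,0,0],"delta_rot":[0,-0.0197,0],"fingers":-1},{"dp":[0,0,0],"delta_rot":[0,-0.0197,0],"fingers":-1},{"dp":[0,0,0],"delta_rot":[0,-0.0197,0],"fingers":-1},{"dp":[0,0,0],"delta_rot":[0,-0.0197,0],"fingers":-1},{"dp":[0,0,0],"delta_rot":[0,-0.0197,0],"fingers":-1},{"dp":[0,0,0],"delta_rot":[0,-0.0197,0],"fingers":-1},{"dp":[0,0,0],"delta_rot":[0,-0.0197,0],"fingers":-1},{"dp":[0,0,0],"delta_rot":[0,0,0],"fingers":-1}]'
python3 - <<'E'
from h import *
s=manip.sense(); M=R.from_quat(s['tool_rot']).as_matrix(); print(s["tcp_pos"],M.round(3),"tilt",np.degrees(np.arccos(-M[2,2])))
for n in ("wrist","scene"):
    p,d,P=cloud(n); T=s["tcp_pos"]+M[:,2]*.061
    m=bronze(p).astype(bool)&(np.linalg.norm(P-T,axis=-1)<.05); Q=P[m]; print(n,len(Q),Q.mean(0).round(4),"z",Q[:,2].min().round(4),Q[:,2].max().round(4))
E
```

```text
t: 17.05
tcp_pos: [0.415, -0.3173, 0.1693]
tool_rot: [0.214, 0.93, 0.066, -0.293]
force: [-0.1, -0.7, -2.5]
finger_gap: 0.331
gripper_force: 59.8
t: 18.05
tcp_pos: [0.4582, -0.3193, 0.2095]
tool_rot: [0.223, 0.94, -0.054, 0.251]
force: [-0.1, -1.1, -2.2]
finger_gap: 0.327
gripper_force: 60.0
[ 0.45822093 -0.31932325  0.20950462] [[-0.775  0.446  0.449]
 [ 0.392  0.895 -0.213]
 [-0.497  0.011 -0.868]] tilt 29.781586657744125
wrist 10084 [ 0.4672 -0.324   0.1592] z 0.1217 0.1768
scene 113 [ 0.4561 -0.3306  0.1544] z 0.1421 0.179
```

```bash
python3 -c "
from h import *
print(manip.sense()['q'].round(2))"
python3 -m crank '[{"dp":[0,0,0],"delta_rot":[0,0,0],"fingers":-1},{"dp":[0,0,0],"delta_rot":[0,0,0],"fingers":-1}]'
python3 -c "
from h import *
s=manip.sense();print(s['q'].round(2)); M=R.from_quat(s['tool_rot']).as_matrix();print(M.round(3))"
```

```text
[-0.9   0.52  1.98  0.91  0.28 -2.85]
t: 18.32
tcp_pos: [0.4555, -0.3178, 0.2061]
tool_rot: [0.221, 0.942, -0.052, 0.247]
force: [0.3, 0.9, -3.1]
finger_gap: 0.331
gripper_force: 60.0
[-0.9   0.52  1.98  0.92  0.28 -2.85]
[[-0.78   0.443  0.443]
 [ 0.391  0.897 -0.207]
 [-0.488  0.012 -0.873]]
```

```bash
python3 -m crank '[{"dp":[-0.021,0.0239,0.0182],"delta_rot":[0,0,0],"fingers":-1},{"dp":[-0.021,0.0239,0.0182],"delta_rot":[0,0,0],"fingers":-1},{"dp":[-0.021,0.0239,0.0182],"delta_rot":[0,0,0],"fingers":-1},{"dp":[-0.021,0.0239,0.0182],"delta_rot":[0,0,0],"fingers":-1},{"dp":[-0.021,0.0239,0.0182],"delta_rot":[0,0,0],"fingers":-1},{"dp":[-0.021,0.0239,0.0182],"delta_rot":[0,0,0],"fingers":-1},{"dp":[0,0,0],"delta_rot":[0,-0.0195,0],"fingers":-1},{"dp":[0,0,0],"delta_rot":[0,-0.0195,0],"fingers":-1},{"dp":[0,0,0],"delta_rot":[0,-0.0139,0],"fingers":-1},{"dp":[0,0,0],"delta_rot":[0,0,0],"fingers":-1},{"dp":[0,0,0],"delta_rot":[0,0,0],"fingers":-1}]'
cat > held.py <<'E'
from h import *
s=manip.sense(); M=R.from_quat(s['tool_rot']).as_matrix(); print(s["q"].round(2),s["tcp_pos"].round(4),M.round(3),"tilt",np.degrees(np.arccos(-M[2,2])))
for n in ("wrist","scene","side"):
    p,d,P=cloud(n); T=s["tcp_pos"]+M[:,2]*.061
    m=bronze(p).astype(bool)&(np.linalg.norm(P-T,axis=-1)<.05); Q=P[m]
    if len(Q)>20: print(n,len(Q),Q.mean(0).round(4),"z",np.percentile(Q[:,2],[1,99]).round(4))
E
python3 held.py
```

```text
t: 19.23
tcp_pos: [0.5804, -0.2891, 0.2103]
tool_rot: [0.218, 0.923, -0.062, 0.311]
force: [0.0, -0.0, -3.1]
finger_gap: 0.327
gripper_force: 59.9
[-0.69  0.6   1.83  1.07  0.18 -2.81] [ 0.5804 -0.2891  0.2103] [[-0.712  0.44   0.547]
 [ 0.364  0.898 -0.25 ]
 [-0.601  0.021 -0.799]] tilt 36.93885849283981
wrist 8898 [ 0.5949 -0.2961  0.1608] z [0.1309 0.1793]
scene 92 [ 0.5888 -0.3043  0.1585] z [0.1454 0.1927]
side 183 [ 0.6055 -0.3128  0.1603] z [0.1339 0.1816]
```

```bash
python3 -m crank '[{"dp":[0.022,-0.0008,0.0293],"delta_rot":[0,0,0],"fingers":-1},{"dp":[0.022,-0.0008,0.0293],"delta_rot":[0,0,0],"fingers":-1},{"dp":[0.022,-0.0008,0.0293],"delta_rot":[0,0,0],"fingers":-1},{"dp":[0.022,-0.0008,0.0293],"delta_rot":[0,0,0],"fingers":-1},{"dp":[0.022,-0.0008,0.0293],"delta_rot":[0,0,0],"fingers":-1},{"dp":[0.022,-0.0008,0.0293],"delta_rot":[0,0,0],"fingers":-1},{"dp":[0,0,0],"delta_rot":[0,0,0],"fingers":-1},{"dp":[0,0,0],"delta_rot":[0,0,0],"fingers":-1}]'
python3 held.py
```

```text
t: 20.05
tcp_pos: [0.6059, -0.2939, 0.1296]
tool_rot: [0.225, 0.931, -0.062, 0.279]
force: [-0.0, -0.3, -2.3]
finger_gap: 0.327
gripper_force: 59.9
[-0.65  0.76  1.76  1.14  0.12 -2.85] [ 0.6059 -0.2939  0.1296] [[-0.743  0.453  0.493]
 [ 0.384  0.891 -0.241]
 [-0.548  0.01  -0.836]] tilt 33.263979279271005
wrist 8289 [ 0.6174 -0.3004  0.0789] z [0.0485 0.0966]
scene 98 [ 0.6083 -0.3076  0.0766] z [0.0637 0.0888]
side 159 [ 0.6288 -0.3161  0.0797] z [0.0515 0.1006]
```

```bash
python3 -m crank '[{"dp":[0,0,0],"delta_rot":[0.0076,0,0.0116],"fingers":-1},{"dp":[0,0,0],"delta_rot":[0.0076,0,0.0116],"fingers":-1},{"dp":[0,0,0],"delta_rot":[0.0076,0,0.0116],"fingers":-1},{"dp":[0,0,0],"delta_rot":[0.0076,0,0.0116],"fingers":-1},{"dp":[0,0,0],"delta_rot":[0,0,0],"fingers":-1}]'
python3 held.py
```

```text
t: 20.62
tcp_pos: [0.603, -0.2926, 0.1292]
tool_rot: [0.273, 0.921, -0.075, 0.267]
force: [-0.2, 0.9, -3.8]
finger_gap: 0.333
gripper_force: 59.9
[-0.63  0.75  1.76  0.5   0.08 -2.12] [ 0.603  -0.2926  0.1292] [[-0.709  0.543  0.451]
 [ 0.463  0.84  -0.284]
 [-0.533  0.008 -0.846]] tilt 32.20838774474693
wrist 8102 [ 0.6131 -0.3001  0.0782] z [0.0474 0.0955]
scene 100 [ 0.6051 -0.3088  0.0751] z [0.0563 0.11  ]
side 163 [ 0.6235 -0.3167  0.0776] z [0.0492 0.0964]
```

```bash
python3 -m crank '[{"dp":[0.0128,0,0.0203],"delta_rot":[0,0,0],"fingers":-1},{"dp":[0.0128,0,0.0203],"delta_rot":[0,0,0],"fingers":-1},{"dp":[0.0107,0,0.0169],"delta_rot":[0,0,0],"fingers":-1},{"dp":[0,0,0],"delta_rot":[0,0,0],"fingers":-1},{"dp":[0,0,0],"delta_rot":[0,0,0],"fingers":-1}]'
python3 held.py
```

```text
t: 21.18
tcp_pos: [0.6038, -0.2927, 0.1052]
tool_rot: [0.273, 0.921, -0.074, 0.267]
force: [-0.4, 0.2, -3.4]
finger_gap: 0.326
gripper_force: 59.9
[-0.63  0.8   1.76  1.05  0.04 -2.67] [ 0.6038 -0.2927  0.1052] [[-0.708  0.543  0.452]
 [ 0.464  0.84  -0.282]
 [-0.533  0.01  -0.846]] tilt 32.19369413297601
wrist 8304 [ 0.6139 -0.2999  0.0543] z [0.0237 0.0716]
scene 99 [ 0.6066 -0.3082  0.0516] z [0.0314 0.0903]
side 161 [ 0.6245 -0.3161  0.0546] z [0.029  0.0803]
```

```bash
python3 -m crank '[{"dp":[0.0043,0,0.0068],"delta_rot":[0.003,0,0.0046],"fingers":-1},{"dp":[0.0043,0,0.0068],"delta_rot":[0.003,0,0.0046],"fingers":-1},{"dp":[0.0043,0,0.0068],"delta_rot":[0.003,0,0.0046],"fingers":-1},{"dp":[0.0043,0,0.0068],"delta_rot":[0.003,0,0.0046],"fingers":-1},{"dp":[0.0,0,0.0],"delta_rot":[0,0,0],"fingers":-1}]'
python3 held.py
```

```text
t: 21.75
tcp_pos: [0.5985, -0.3013, 0.0912]
tool_rot: [0.327, 0.904, -0.077, 0.264]
force: [-0.1, -0.5, -3.5]
finger_gap: 0.331
gripper_force: 59.9
[-0.63  0.82  1.76  0.81  0.   -2.32] [ 0.5985 -0.3013  0.0912] [[-0.647  0.632  0.427]
 [ 0.55   0.775 -0.313]
 [-0.528  0.033 -0.848]] tilt 31.96927520812633
wrist 8889 [ 0.6082 -0.3084  0.0405] z [0.0094 0.0576]
scene 90 [ 0.6058 -0.3171  0.035 ] z [-0.0026  0.0529]
side 178 [ 0.6189 -0.3242  0.0407] z [0.0015 0.0787]
```

```bash
python3 -m crank '[{"dp":[0.0021,0,0.0034],"delta_rot":[0,0,0],"fingers":-1},{"dp":[0.0021,0,0.0034],"delta_rot":[0,0,0],"fingers":-1},{"dp":[0,0,0],"delta_rot":[0,0,0],"fingers":-1}]' 20
python3 -m crank '[{"dp":[0,0,0],"delta_rot":[0,0,0],"fingers":-0.2},{"dp":[0,0,0],"delta_rot":[0,0,0],"fingers":0},{"dp":[0,0,0],"delta_rot":[0,0,0],"fingers":0.2},{"dp":[0,0,0],"delta_rot":[0,0,0],"fingers":0.4},{"dp":[0,0,0],"delta_rot":[0,0,0],"fingers":0.4},{"dp":[0,0,0],"delta_rot":[0,0,0],"fingers":0.5},{"dp":[0,0,0],"delta_rot":[0,0,0],"fingers":0.5}]'
python3 held.py
```

```text
t: 22.15
tcp_pos: [0.5997, -0.3012, 0.0884]
tool_rot: [0.326, 0.905, -0.077, 0.264]
force: [-1.3, 1.0, 0.7]
finger_gap: 0.327
gripper_force: 60.4
t: 22.73
tcp_pos: [0.5995, -0.3012, 0.088]
tool_rot: [0.327, 0.905, -0.077, 0.263]
force: [-0.3, -0.4, 0.1]
finger_gap: 0.756
gripper_force: 0.0
[-0.63  0.83  1.76  0.82  0.   -2.33] [ 0.5995 -0.3012  0.088 ] [[-0.648  0.631  0.426]
 [ 0.55   0.775 -0.311]
 [-0.526  0.033 -0.85 ]] tilt 31.82516707036147
wrist 10350 [ 0.5994 -0.2974  0.0273] z [0.0105 0.0408]
scene 130 [ 0.5935 -0.3066  0.0216] z [0.0043 0.0429]
side 101 [ 0.6105 -0.311   0.0217] z [-0.0026  0.0509]
```

e is standing, with its top at 40.8 mm. Retracting and levelling the tool.

```bash
python3 -m crank '[{"dp":[0,0,-0.06],"delta_rot":[0,0,0],"fingers":0.8},{"dp":[0,0,-0.08],"delta_rot":[0,0,0],"fingers":1},{"dp":[0,0,-0.08],"delta_rot":[0,0,0],"fingers":1},{"dp":[0,0,-0.08],"delta_rot":[0,0,0],"fingers":1},{"dp":[0,0,0],"delta_rot":[0,0,0],"fingers":1},{"dp":[0,0,0],"delta_rot":[0,0,0],"fingers":1}]'
cat > rot.py <<'E'
from h import *
s=manip.sense(); M=R.from_quat(s['tool_rot']); a=np.deg2rad(8.0)
D=R.from_matrix(np.array([[-np.sin(a),np.cos(a),0],[np.cos(a),np.sin(a),0],[0,0,-1]]))
v=(M.inv()*D).as_rotvec(); n=int(np.ceil(np.degrees(np.linalg.norm(v))/7)); print("deg",np.degrees(v).round(1),"rows",n,"each",(v/2/np.pi/n).round(5),s["q"].round(2))
p,d,P=cloud("scene"); m=bronze(p).astype(bool)&(abs(P[...,0]-.6)<.06)&(abs(P[...,1]+.305)<.06)&(P[...,2]>.034)&(P[...,2]<.048); print("e top",P[m].mean(0),m.sum())
E
python3 rot.py
```

```text
t: 23.38
tcp_pos: [0.5507, -0.2669, 0.1824]
tool_rot: [0.325, 0.904, -0.074, 0.268]
force: [0.4, -0.1, -0.1]
finger_gap: 1.002
gripper_force: 0.0
deg [14.3 29.8 41.4] rows 8 each [0.00496 0.01035 0.01436] [-0.64  0.62  1.89  0.18  0.08 -1.7 ]
e top [ 0.59718509 -0.30915517  0.03854711] 37
```

```bash
python3 -m crank '[{"dp":[0,0,-0.02],"delta_rot":[0.00496,0.01035,0.01436],"fingers":1},{"dp":[0,0,-0.02],"delta_rot":[0.00496,0.01035,0.01436],"fingers":1},{"dp":[0,0,0],"delta_rot":[0.00496,0.01035,0.01436],"fingers":1},{"dp":[0,0,0],"delta_rot":[0.00496,0.01035,0.01436],"fingers":1},{"dp":[0,0,0],"delta_rot":[0.00496,0.01035,0.01436],"fingers":1},{"dp":[0,0,0],"delta_rot":[0.00496,0.01035,0.01436],"fingers":1},{"dp":[0,0,0],"delta_rot":[0.00496,0.01035,0.01436],"fingers":1},{"dp":[0,0,0],"delta_rot":[0.00496,0.01035,0.01436],"fingers":1},{"dp":[0,0,0],"delta_rot":[0,0,0],"fingers":1},{"dp":[0,0,0],"delta_rot":[0,0,0],"fingers":1}]'
python3 rot.py; python3 look.py w9 .5985 -.308 .23
```

```text
t: 24.27
tcp_pos: [0.5469, -0.2618, 0.1901]
tool_rot: [0.631, 0.776, -0.001, 0.02]
force: [0.4, -0.1, 0.0]
finger_gap: 0.994
gripper_force: 0.0
deg [1.4 1.8 3.7] rows 1 each [0.00388 0.00501 0.0104 ] [-0.63  0.64  1.6  -0.01  0.86 -0.83]
e top [ 0.60173104 -0.3034747   0.03804722] 70
mm [-57.7  42.5 -37. ] units [-0.1153  0.085  -0.0741] psi 11.77 t 24.32 F [ 0.3  0.3 -0.2] gap 1.001
[ 302  221   69   75 3747] [336.6 256.9] zmax 0.0411
   0.034 1177 circle 0.6041 -0.3001 0.0154
   0.006 1682 circle 0.6041 -0.3002 0.0263
   0.018 346 circle 0.6031 -0.2985 0.0148
```

```bash
python3 -m crank '[{"dp":[0,0,0],"delta_rot":[0.00388,0.00501,0.0104],"fingers":1},{"dp":[-0.0305,0.0341,0],"delta_rot":[0,0,0],"fingers":1},{"dp":[-0.0305,0.0341,0],"delta_rot":[0,0,0],"fingers":1},{"dp":[-0.0305,0.0342,0],"delta_rot":[0,0,0],"fingers":0.7},{"dp":[0,0,0.04],"delta_rot":[0,0,0],"fingers":0.5},{"dp":[0,0,0],"delta_rot":[0,0,0],"fingers":0.5},{"dp":[0,0,0],"delta_rot":[0,0,0],"fingers":0.5}]' 40
python3 rot.py; python3 look.py w10 .604 -.300 .0905
```

```text
t: 24.95
tcp_pos: [0.6018, -0.2981, 0.1698]
tool_rot: [0.656, 0.754, -0.0, -0.003]
force: [-0.3, -0.4, 0.6]
finger_gap: 0.754
gripper_force: 0.0
deg [-0.2 -0.2 -0. ] rows 1 each [-0.00066 -0.00056 -0.00011] [-0.63  0.75  1.41 -0.    0.99 -0.76]
e top [ 0.60076414 -0.30393247  0.03772548] 61
mm [-2.   1.8 80.2] units [-0.004   0.0037  0.1605] psi 7.95 t 25.0 F [-0.2  0.4  0.5] gap 0.751
[ 243  174   78   80 3976] [282. 215.] zmax 0.0412
   0.034 1499 circle 0.6042 -0.3004 0.0153
   0.006 1760 circle 0.6043 -0.3004 0.0261
   0.018 294 circle 0.6036 -0.2959 0.0144
```

```bash
python3 -m crank '[{"dp":[-0.004,0.004,0.05],"delta_rot":[0,0,0],"fingers":0.4},{"dp":[0,0,0.06],"delta_rot":[0,0,0],"fingers":0.3},{"dp":[0,0,0.04],"delta_rot":[0,0,0],"fingers":0.2},{"dp":[0,0,0.0105],"delta_rot":[0,0,0],"fingers":0.1},{"dp":[0,0,0],"delta_rot":[0,0,0],"fingers":-0.2},{"dp":[0,0,0],"delta_rot":[0,0,0],"fingers":-1},{"dp":[0,0,0],"delta_rot":[0,0,0],"fingers":-1},{"dp":[0,0,0],"delta_rot":[0,0,0],"fingers":-1},{"dp":[0,0,0],"delta_rot":[0,0,0],"fingers":-1}]' 40
python3 -c "
from h import *
togo([*nest(.0015,-.055),.2])"
```

```text
t: 25.8
tcp_pos: [0.6059, -0.3015, 0.0925]
tool_rot: [0.657, 0.754, -0.0, 0.001]
force: [-0.2, 0.1, -3.1]
finger_gap: 0.332
gripper_force: 40.1
mm [ 244.4   50.4 -107.8] units [ 0.4888  0.1008 -0.2157] psi 7.9 t 25.8 F [-0.2  0.1 -3.1] gap 0.332
```

```bash
python3 -m crank '[{"dp":[0,0,-0.06],"delta_rot":[0,0,0],"fingers":-1},{"dp":[0,0,-0.08],"delta_rot":[0,0,0],"fingers":-1},{"dp":[0,0,-0.075],"delta_rot":[0,0,0],"fingers":-1},{"dp":[0.0698,0.0144,0],"delta_rot":[0,0,0],"fingers":-1},{"dp":[0.0698,0.0144,0],"delta_rot":[0,0,0],"fingers":-1},{"dp":[0.0698,0.0144,0],"delta_rot":[0,0,0],"fingers":-1},{"dp":[0.0698,0.0144,0],"delta_rot":[0,0,0],"fingers":-1},{"dp":[0.0698,0.0144,0],"delta_rot":[0,0,0],"fingers":-1},{"dp":[0.0698,0.0144,0],"delta_rot":[0,0,0],"fingers":-1},{"dp":[0.07,0.0144,0],"delta_rot":[0,0,0],"fingers":-1},{"dp":[0,0,0],"delta_rot":[0,0,0],"fingers":-1},{"dp":[0,0,0],"delta_rot":[0,0,0],"fingers":-1}]'
python3 -m crank '[{"dp":[0,0,0],"delta_rot":[0,0,0],"fingers":-1}]'
python3 - <<'E'
from h import *
togo([*nest(.0015,-.055),.1045])
c=cam("wrist");p,d,P=cloud("wrist");cv2.imwrite("pics/w11.png",p[...,::-1])
co,s=np.cos(YAW),np.sin(YAW); N=(P[...,:2]-O)@np.array([[co,-s],[s,co]])*1000; Z=P[...,2]*1000
B=bronze(p).astype(bool)&(abs(N[...,0])<45)
m=B&(Z>47)&(Z<57)
k,l,st,ce=cv2.connectedComponentsWithStats(m.astype(np.uint8))
for i in range(1,k):
    if st[i,4]>100: Q=N[l==i]; (x,y),r=cv2.minEnclosingCircle(Q.astype(np.float32)); print("top blob",round(x,1),round(y,1),round(r,1),"ymin",Q[:,1].min().round(1),"n",len(Q))
h=B&(Z>75); print("held x range",N[h][:,0].min(),N[h][:,0].max(),"y",N[h][:,1].min(),N[h][:,1].max(),"z",Z[h].min(),Z[h].max())
g=P; r=(Z>17)&(Z<25)&~bronze(p).astype(bool)&(N[...,1]>-50)&(N[...,1]<-10)&(abs(N[...,0])<50)
x=N[r][:,0]; print("rails inner",x[x<0].max() if (x<0).any() else None,x[x>0].min() if (x>0).any() else None, np.percentile(x[x<0],[5,50,95]),np.percentile(x[x>0],[5,50,95]))
kn=(Z>58)&(Z<82)&(cv2.cvtColor(p,cv2.COLOR_RGB2GRAY)<60)&(N[...,1]<-80)&(abs(N[...,0])<20); print("knob",N[kn].mean(0) if kn.any() else None)
E
```

```text
t: 26.8
tcp_pos: [0.6217, -0.0498, 0.1993]
tool_rot: [0.655, 0.756, -0.0, 0.0]
force: [0.7, -0.6, -3.6]
finger_gap: 0.336
gripper_force: 40.6
t: 26.88
tcp_pos: [0.6222, -0.0522, 0.1993]
tool_rot: [0.656, 0.754, -0.0, 0.001]
force: [0.5, -0.0, -2.4]
finger_gap: 0.332
gripper_force: 40.6
mm [-0.  -0.1 94.8] units [-1.000e-04 -1.000e-04  1.896e-01] psi 7.96 t 26.88 F [ 0.5 -0.  -2.4] gap 0.332
top blob 0.4 67.8 21.7 ymin 55.0 n 238
top blob 0.3 40.9 15.0 ymin 26.3 n 184
top blob 0.3 41.0 8.6 ymin 32.7 n 148
top blob 2.9 -0.7 26.0 ymin -26.1 n 3553
held x range -24.50392146529657 27.028104991838017 y -69.57033747727532 -28.071596053631968 z 108.09913236516618 149.79286297766242
rails inner -28.628500494450723 32.01181357989585 [-38.3826208  -33.55959263 -28.95583064] [32.35188138 36.87936522 41.64239727]
knob None
```

```bash
python3 -m crank '[{"dp":[-0.003,0,0.05],"delta_rot":[0,0,0],"fingers":-1},{"dp":[0,0,0.06],"delta_rot":[0,0,0],"fingers":-1},{"dp":[0,0,0.05],"delta_rot":[0,0,0],"fingers":-1},{"dp":[0,0,0.02],"delta_rot":[0,0,0],"fingers":-1},{"dp":[0,0,0.0096],"delta_rot":[0,0,0],"fingers":-1},{"dp":[0,0,0],"delta_rot":[0,0,0],"fingers":-1},{"dp":[0,0,0],"delta_rot":[0,0,0],"fingers":-1}]'
python3 -m crank '[{"dp":[0.008,0,0],"delta_rot":[0,0,0],"fingers":-1},{"dp":[0.008,0,0],"delta_rot":[0,0,0],"fingers":-1},{"dp":[0.008,0,0],"delta_rot":[0,0,0],"fingers":-1},{"dp":[0,0,0],"delta_rot":[0,0,0],"fingers":-1},{"dp":[0,0,0],"delta_rot":[0,0,0],"fingers":-1}]'
python3 -m crank '[{"dp":[0.003,0,0],"delta_rot":[0,0,0],"fingers":-1},{"dp":[0.002,0,0],"delta_rot":[0,0,0],"fingers":-1},{"dp":[0,0,0],"delta_rot":[0,0,0],"fingers":-1}]'
```

```text
t: 27.52
tcp_pos: [0.6229, -0.0551, 0.1049]
tool_rot: [0.657, 0.754, 0.0, 0.001]
force: [0.0, 0.9, -3.2]
finger_gap: 0.335
gripper_force: 40.5
t: 27.93
tcp_pos: [0.6204, -0.0413, 0.1041]
tool_rot: [0.656, 0.754, -0.0, -0.0]
force: [0.5, 0.1, -2.8]
finger_gap: 0.333
gripper_force: 40.4
t: 28.18
tcp_pos: [0.6202, -0.0394, 0.104]
tool_rot: [0.657, 0.754, -0.0, 0.0]
force: [0.2, -0.8, -3.0]
finger_gap: 0.332
gripper_force: 40.5
```

```bash
python3 -m crank '[{"dp":[0.003,0,0],"delta_rot":[0,0,0],"fingers":-1},{"dp":[0,0,0],"delta_rot":[0,0,0],"fingers":-1}]'
python3 -m crank '[{"dp":[0.003,0,0],"delta_rot":[0,0,0],"fingers":-1},{"dp":[0,0,0],"delta_rot":[0,0,0],"fingers":-1}]'
python3 -m crank '[{"dp":[0.002,0,0],"delta_rot":[0,0,0],"fingers":-1},{"dp":[0,0,0],"delta_rot":[0,0,0],"fingers":-1}]'
```

```text
t: 28.35
tcp_pos: [0.6203, -0.0386, 0.1041]
tool_rot: [0.657, 0.754, -0.0, 0.001]
force: [0.5, -2.8, -4.2]
finger_gap: 0.33
gripper_force: 40.4
t: 28.52
tcp_pos: [0.6206, -0.0382, 0.1042]
tool_rot: [0.656, 0.754, -0.001, 0.002]
force: [-0.0, -6.8, -4.4]
finger_gap: 0.338
gripper_force: 40.3
t: 28.68
tcp_pos: [0.6208, -0.0379, 0.1043]
tool_rot: [0.656, 0.754, -0.001, 0.003]
force: [0.1, -9.4, -4.4]
finger_gap: 0.333
gripper_force: 40.3
```

```bash
python3 -m crank '[{"dp":[-0.006,0,0],"delta_rot":[0,0,0],"fingers":-0.1},{"dp":[0,0,0],"delta_rot":[0,0,0],"fingers":0},{"dp":[0,0,0],"delta_rot":[0,0,0],"fingers":0.1},{"dp":[0,0,-0.03],"delta_rot":[0,0,0],"fingers":0.1},{"dp":[0,0,-0.08],"delta_rot":[0,0,0],"fingers":0},{"dp":[0,0,-0.08],"delta_rot":[0,0,0],"fingers":-1},{"dp":[0,0,0],"delta_rot":[0,0,0],"fingers":-1},{"dp":[0,0,0],"delta_rot":[0,0,0],"fingers":-1}]'
cat > nest.py <<'E'
from h import *
import sys
togo([*nest(float(sys.argv[2])/1000,float(sys.argv[3])/1000),float(sys.argv[4])/1000])
co,s=np.cos(YAW),np.sin(YAW)
st=manip.sense(); print("tcp nest",((st["tcp_pos"][:2]-O)@np.array([[co,-s],[s,co]])*1000).round(1))
for n in sys.argv[1].split(","):
    p,d,P=cloud(n); N=(P[...,:2]-O)@np.array([[co,-s],[s,co]])*1000; Z=P[...,2]*1000
    h=cv2.cvtColor(p,cv2.COLOR_RGB2HSV).astype(int); B=bronze(p).astype(bool)&(abs(N[...,0])<40)
    def blobs(nm,m,mn):
        k,l,q,_=cv2.connectedComponentsWithStats(m.astype(np.uint8))
        for i in range(1,k):
            if q[i,4]>mn: Q=N[l==i]; (x,y),r=cv2.minEnclosingCircle(Q.astype(np.float32)); print(n,nm,"c",round(x,1),round(y,1),"r",round(r,1),"x",Q[:,0].min().round(1),Q[:,0].max().round(1),"y",Q[:,1].min().round(1),Q[:,1].max().round(1),"z",np.median(Z[l==i]).round(1),len(Q))
    mn=60 if n=="wrist" else 8
    blobs("bush",B&(Z>46)&(Z<58),mn)
    blobs("jaw",(h[...,0]>100)&(h[...,0]<125)&(h[...,1]>150)&(Z>40)&(Z<52)&(abs(N[...,0])<50),mn)
    blobs("key",(h[...,1]<40)&(h[...,2]>150)&(Z>29)&(Z<39)&(abs(N[...,1]+100)<25)&(N[...,0]<60)&(N[...,0]>-150),mn)
    blobs("knob",(h[...,2]<75)&(Z>60)&(Z<82)&(abs(N[...,0])<20)&(N[...,1]<-60)&(N[...,1]>-125),mn//3)
E
python3 nest.py wrist,scene,side 2 -140 125
```

```text
t: 29.35
tcp_pos: [0.6216, -0.0381, 0.2023]
tool_rot: [0.657, 0.754, 0.002, 0.003]
force: [-0.5, -0.3, 0.4]
finger_gap: 0.076
gripper_force: 0.0
mm [-99.1  -1.5  77.5] units [-0.1981 -0.0031  0.1549] psi 7.92 t 29.35 F [-0.5 -0.3  0.4] gap 0.076
tcp nest [  2.9 -40.8]
wrist bush c 3.2 15.3 r 71.4 x -25.1 29.0 y -56.0 82.8 z 52.1 6379
wrist bush c 0.3 41.1 r 8.8 x -8.0 8.8 y 33.1 49.6 z 51.6 141
wrist jaw c 3.6 -103.3 r 8.4 x -1.8 9.1 y -109.8 -96.6 z 45.4 139
wrist key c -80.9 -100.6 r 46.3 x -124.7 -37.0 y -118.8 -82.6 z 34.1 3956
wrist knob c 2.2 -103.0 r 9.1 x -2.0 8.9 y -111.3 -94.1 z 75.2 441
scene bush c 0.7 37.7 r 96.8 x -30.0 29.3 y -59.0 134.5 z 50.1 538
scene key c -83.7 -102.9 r 45.9 x -127.3 -39.0 y -121.2 -87.0 z 33.0 245
scene knob c -5.0 -108.0 r 7.7 x -12.0 2.0 y -113.4 -102.1 z 73.9 18
side bush c 0.6 1189.6 r 39.7 x -38.0 39.3 y 1168.6 1198.7 z 52.1 38
side bush c -0.6 42.9 r 103.1 x -24.5 28.9 y -60.2 145.9 z 51.7 397
side jaw c 2.3 -103.2 r 26.3 x -23.4 28.0 y -118.0 -97.8 z 46.5 47
side key c -80.1 -100.7 r 45.0 x -124.5 -35.9 y -121.6 -85.0 z 34.2 196
side knob c -0.3 -110.1 r 5.5 x -3.2 4.9 y -115.6 -104.7 z 74.6 11
```

```bash
python3 -m crank '[{"dp":[-0.0675,0,0],"delta_rot":[0,0,0],"fingers":-1},{"dp":[-0.0675,0,0],"delta_rot":[0,0,0],"fingers":-1},{"dp":[-0.0675,0,0],"delta_rot":[0,0,0],"fingers":-1},{"dp":[0,0,0.05],"delta_rot":[0,0,0],"fingers":-1},{"dp":[0,0,0.06],"delta_rot":[0,0,0],"fingers":-1},{"dp":[0,0,0.0449],"delta_rot":[0,0,0],"fingers":-1},{"dp":[0,0,0],"delta_rot":[0,0,0],"fingers":-1},{"dp":[0,0,0],"delta_rot":[0,0,0],"fingers":-1}]'
python3 -m crank '[{"dp":[0.008,0,0],"delta_rot":[0,0,0],"fingers":-1},{"dp":[0.008,0,0],"delta_rot":[0,0,0],"fingers":-1},{"dp":[0.008,0,0],"delta_rot":[0,0,0],"fingers":-1},{"dp":[0.008,0,0],"delta_rot":[0,0,0],"fingers":-1},{"dp":[0.008,0,0],"delta_rot":[0,0,0],"fingers":-1},{"dp":[0,0,0],"delta_rot":[0,0,0],"fingers":-1}]'
python3 nest.py wrist 2.4 -103 125
```

```text
t: 30.17
tcp_pos: [0.6326, -0.1382, 0.1192]
tool_rot: [0.657, 0.754, -0.001, -0.003]
force: [-0.0, -0.7, 0.4]
finger_gap: -0.0
gripper_force: 0.0
t: 30.67
tcp_pos: [0.6313, -0.118, 0.1223]
tool_rot: [0.656, 0.754, -0.0, 0.0]
force: [0.1, -0.5, -0.6]
finger_gap: -0.002
gripper_force: 0.0
mm [18.2  0.8 -2.7] units [ 0.0365  0.0017 -0.0054] psi 7.96 t 30.67 F [ 0.1 -0.5 -0.6] gap -0.002
tcp nest [   1.6 -121.2]
wrist bush c 3.3 -30.2 r 25.8 x -17.6 24.2 y -55.9 -14.9 z 52.0 1933
wrist bush c 1.9 -41.0 r 8.8 x -6.8 10.5 y -49.2 -32.5 z 51.5 420
wrist jaw c 1.4 -103.0 r 26.5 x -24.3 27.1 y -112.2 -93.4 z 46.4 3253
wrist key c -80.8 -100.3 r 46.4 x -125.4 -36.8 y -117.9 -83.3 z 34.1 10626
wrist knob c 1.9 -101.2 r 10.8 x -8.3 11.0 y -112.0 -90.5 z 75.1 2237
wrist knob c -8.9 -114.7 r 3.2 x -12.1 -5.8 y -115.6 -114.3 z 63.7 127
wrist knob c 11.5 -115.0 r 3.1 x 8.4 14.7 y -115.7 -114.0 z 63.4 132
wrist knob c -8.9 -114.7 r 3.2 x -12.1 -5.8 y -115.6 -114.4 z 69.4 67
wrist knob c 11.5 -115.0 r 3.2 x 8.3 14.7 y -115.6 -114.1 z 69.3 67
wrist knob c -9.1 -114.8 r 3.3 x -12.4 -5.9 y -115.9 -114.1 z 76.6 252
wrist knob c 11.5 -114.9 r 3.3 x 8.2 14.8 y -115.9 -113.8 z 76.5 248
```

```bash
python3 -m crank '[{"dp":[0.008,0,0],"delta_rot":[0,0,0],"fingers":-1},{"dp":[0.008,0,0],"delta_rot":[0,0,0],"fingers":-1},{"dp":[0.008,0,0],"delta_rot":[0,0,0],"fingers":-1},{"dp":[0,0,0],"delta_rot":[0,0,0],"fingers":-1}]'
python3 -m crank '[{"dp":[0.008,0,0],"delta_rot":[0,0,0],"fingers":-1},{"dp":[0.006,0,0],"delta_rot":[0,0,0],"fingers":-1},{"dp":[0.004,0,0],"delta_rot":[0,0,0],"fingers":-1},{"dp":[0,0,0],"delta_rot":[0,0,0],"fingers":-1},{"dp":[0,0,0],"delta_rot":[0,0,0],"fingers":-1}]'
python3 nest.py wrist 2.4 -95.5 122
```

```text
t: 31.05
tcp_pos: [0.6296, -0.1063, 0.1217]
tool_rot: [0.657, 0.754, 0.0, -0.0]
force: [0.4, -0.1, 0.2]
finger_gap: -0.003
gripper_force: 0.3
t: 31.47
tcp_pos: [0.6285, -0.0982, 0.1216]
tool_rot: [0.657, 0.754, -0.0, 0.0]
force: [0.7, -2.7, 1.3]
finger_gap: 0.0
gripper_force: 1.3
mm [ 5.7  0.9 -0.4] units [ 0.0114  0.0018 -0.0008] psi 7.9 t 31.47 F [ 0.7 -2.7  1.3] gap 0.0
tcp nest [   1.5 -101.2]
wrist bush c 3.6 -20.2 r 35.6 x -22.5 29.2 y -55.6 5.2 z 52.1 7728
wrist bush c 9.8 1.6 r 4.6 x 8.6 11.5 y -2.9 6.1 z 49.6 63
wrist jaw c 1.5 -83.0 r 26.5 x -24.4 27.2 y -92.8 -73.4 z 46.4 3283
wrist key c -81.0 -100.2 r 46.5 x -125.4 -36.8 y -117.9 -83.3 z 34.1 9624
wrist knob c 1.0 -81.1 r 10.4 x -8.4 11.3 y -91.5 -70.8 z 75.2 2280
wrist knob c -9.2 -94.9 r 3.3 x -12.5 -5.9 y -95.6 -94.1 z 63.2 124
wrist knob c 11.5 -95.2 r 3.1 x 8.4 14.7 y -95.5 -94.1 z 63.2 121
wrist knob c -9.2 -94.6 r 3.3 x -12.5 -5.9 y -95.8 -94.2 z 68.4 69
wrist knob c 11.4 -95.2 r 3.3 x 8.2 14.7 y -95.8 -94.2 z 68.6 69
wrist knob c -9.2 -95.1 r 3.4 x -12.6 -5.9 y -95.7 -93.9 z 75.9 253
wrist knob c 11.4 -95.1 r 3.2 x 8.2 14.7 y -95.7 -94.1 z 75.9 252
```

```bash
python3 -m crank '[{"dp":[0.003,0,0],"delta_rot":[0,0,0],"fingers":-1},{"dp":[0.003,0,0],"delta_rot":[0,0,0],"fingers":-1},{"dp":[0,0,0],"delta_rot":[0,0,0],"fingers":-1}]'
python3 -m crank '[{"dp":[0.003,0,0],"delta_rot":[0,0,0],"fingers":-1},{"dp":[0,0,0],"delta_rot":[0,0,0],"fingers":-1}]'
python3 -m crank '[{"dp":[0.003,0,0],"delta_rot":[0,0,0],"fingers":-1},{"dp":[0,0,0],"delta_rot":[0,0,0],"fingers":-1}]'
python3 -m crank '[{"dp":[0.003,0,0],"delta_rot":[0,0,0],"fingers":-1},{"dp":[0,0,0],"delta_rot":[0,0,0],"fingers":-1}]'
python3 nest.py wrist 2.4 -95.5 122 | grep -v knob
```

```text
t: 31.77
tcp_pos: [0.6283, -0.0968, 0.1217]
tool_rot: [0.656, 0.754, -0.001, 0.001]
force: [0.7, -7.6, 0.4]
finger_gap: 0.001
gripper_force: 3.8
t: 31.93
tcp_pos: [0.6282, -0.0961, 0.1218]
tool_rot: [0.656, 0.754, -0.001, 0.002]
force: [-0.5, -9.5, 0.6]
finger_gap: 0.001
gripper_force: 4.9
t: 32.1
tcp_pos: [0.6282, -0.0954, 0.1218]
tool_rot: [0.656, 0.755, -0.002, 0.003]
force: [0.6, -12.2, 0.3]
finger_gap: -0.001
gripper_force: 6.0
t: 32.27
tcp_pos: [0.6281, -0.0947, 0.1218]
tool_rot: [0.656, 0.755, -0.002, 0.003]
force: [-0.6, -13.8, 0.5]
finger_gap: -0.001
gripper_force: 7.0
mm [ 2.3  0.8 -0.2] units [ 0.0045  0.0016 -0.0004] psi 7.99 t 32.27 F [ -0.6 -13.8   0.5] gap -0.001
tcp nest [  1.6 -97.8]
wrist bush c 3.5 -18.9 r 36.2 x -22.4 29.4 y -55.0 8.1 z 52.1 8650
wrist bush c 3.5 0.6 r 8.1 x -4.5 11.5 y -2.8 8.6 z 49.4 226
wrist jaw c 1.5 -80.8 r 26.6 x -24.3 27.2 y -90.1 -70.9 z 46.4 3176
wrist key c -81.0 -100.4 r 46.4 x -125.0 -36.9 y -118.2 -83.0 z 34.1 9472
```

```bash
python3 -m crank '[{"dp":[-0.01,0,0],"delta_rot":[0,0,0],"fingers":-1},{"dp":[-0.02,0,0],"delta_rot":[0,0,0],"fingers":-1},{"dp":[0,0,-0.06],"delta_rot":[0,0,0],"fingers":-1},{"dp":[0.01,-0.0795,-0.02],"delta_rot":[0,0,0],"fingers":-1},{"dp":[0,-0.0795,0],"delta_rot":[0,0,0],"fingers":-1},{"dp":[0,-0.0795,0],"delta_rot":[0,0,0],"fingers":-1},{"dp":[0,-0.0795,0],"delta_rot":[0,0,0],"fingers":-1},{"dp":[0,0,0],"delta_rot":[0,0,0],"fingers":-1},{"dp":[0,0,0],"delta_rot":[0,0,0],"fingers":-1}]'
python3 nest.py wrist,side -157 -101.5 95
```

```text
t: 33.07
tcp_pos: [0.468, -0.1213, 0.1613]
tool_rot: [0.658, 0.753, -0.0, -0.003]
force: [0.2, -0.2, 0.7]
finger_gap: -0.002
gripper_force: 0.0
mm [ 0.6  3.8 66.3] units [0.0012 0.0077 0.1326] psi 7.76 t 33.07 F [ 0.2 -0.2  0.7] gap -0.002
tcp nest [-160.6 -102.3]
wrist jaw c -16.6 -80.7 r 9.9 x -25.8 -8.7 y -88.6 -74.3 z 46.3 846
wrist key c -80.9 -101.3 r 47.3 x -124.9 -36.6 y -119.3 -83.1 z 34.2 7152
side bush c -0.8 37.4 r 99.3 x -26.0 28.7 y -61.8 136.6 z 51.8 404
side jaw c 0.8 -87.5 r 23.7 x -22.7 24.5 y -94.7 -79.4 z 44.8 56
side key c -80.2 -101.8 r 45.1 x -124.5 -35.6 y -122.3 -85.8 z 34.3 194
side knob c 0.4 -87.3 r 6.8 x -5.0 5.6 y -93.8 -82.9 z 74.2 14
```

```bash
python3 -m crank '[{"dp":[0.001,0,0.05],"delta_rot":[0,0,0],"fingers":-1},{"dp":[0,0,0.05],"delta_rot":[0,0,0],"fingers":-1},{"dp":[0,0,0.032],"delta_rot":[0,0,0],"fingers":-1},{"dp":[0,0,0],"delta_rot":[0,0,0],"fingers":-1},{"dp":[0,0.02,0],"delta_rot":[0,0,0],"fingers":-1},{"dp":[0,0.015,0],"delta_rot":[0,0,0],"fingers":-1},{"dp":[0,0.01,0],"delta_rot":[0,0,0],"fingers":-1},{"dp":[0,0.01,0],"delta_rot":[0,0,0],"fingers":-1},{"dp":[0,0.01,0],"delta_rot":[0,0,0],"fingers":-1},{"dp":[0,0.01,0],"delta_rot":[0,0,0],"fingers":-1},{"dp":[0,0,0],"delta_rot":[0,0,0],"fingers":-1}]'
python3 nest.py wrist -68 -101.5 95
```

```text
t: 34.08
tcp_pos: [0.5097, -0.1169, 0.0962]
tool_rot: [0.657, 0.754, 0.0, 0.001]
force: [0.6, -0.6, -0.1]
finger_gap: 0.003
gripper_force: 0.0
mm [ 2.1 50.7  1.3] units [0.0042 0.1013 0.0027] psi 7.92 t 34.08 F [ 0.6 -0.6 -0.1] gap 0.003
tcp nest [-118.7 -103.7]
wrist jaw c -19.6 -80.5 r 8.2 x -25.9 -13.9 y -87.9 -74.0 z 45.9 1187
wrist key c -61.7 -100.3 r 47.2 x -105.9 -17.2 y -118.9 -82.5 z 34.2 12785
wrist key c -123.1 -93.5 r 2.4 x -125.5 -120.7 y -94.2 -92.9 z 34.5 143
wrist key c -114.8 -93.4 r 2.4 x -117.2 -112.4 y -94.2 -92.8 z 34.5 130
```

```bash
python3 -m crank '[{"dp":[0.003,0.012,0],"delta_rot":[0,0,0],"fingers":-1},{"dp":[0,0.012,0],"delta_rot":[0,0,0],"fingers":-1},{"dp":[0,0.012,0],"delta_rot":[0,0,0],"fingers":-1},{"dp":[0,0.012,0],"delta_rot":[0,0,0],"fingers":-1},{"dp":[0,0.012,0],"delta_rot":[0,0,0],"fingers":-1},{"dp":[0,0.012,0],"delta_rot":[0,0,0],"fingers":-1},{"dp":[0,0.01,0],"delta_rot":[0,0,0],"fingers":-1},{"dp":[0,0,0],"delta_rot":[0,0,0],"fingers":-1}]'
python3 -m crank '[{"dp":[0,0,0],"delta_rot":[0,0,0],"fingers":-1}]'
python3 nest.py wrist,scene -68 -101.5 95
```

```text
t: 34.8
tcp_pos: [0.5503, -0.1098, 0.0956]
tool_rot: [0.657, 0.754, 0.0, 0.001]
force: [0.2, 1.7, -0.2]
finger_gap: 0.005
gripper_force: 0.0
t: 34.88
tcp_pos: [0.5494, -0.1097, 0.0956]
tool_rot: [0.657, 0.754, 0.0, 0.001]
force: [0.1, 0.3, 0.2]
finger_gap: -0.003
gripper_force: 0.0
mm [ 0.4 10.4  0.6] units [0.0007 0.0208 0.0011] psi 7.91 t 34.88 F [0.1 0.3 0.2] gap -0.003
tcp nest [ -78.4 -101.9]
wrist bush c -5.7 -26.4 r 31.4 x -23.5 12.3 y -55.6 -0.0 z 51.9 11999
wrist jaw c 0.2 -79.9 r 25.7 x -25.3 25.3 y -90.0 -74.0 z 46.3 3829
wrist key c -19.9 -99.2 r 46.8 x -64.2 24.1 y -117.3 -82.9 z 34.2 10754
wrist key c -74.6 -91.8 r 2.4 x -77.0 -72.2 y -92.3 -91.0 z 34.1 135
wrist key c -83.0 -91.7 r 2.4 x -85.4 -80.5 y -92.3 -90.9 z 34.5 133
wrist knob c -0.3 -80.7 r 9.7 x -9.4 4.5 y -89.9 -71.2 z 72.7 2896
scene bush c -5.9 51.9 r 83.3 x -30.2 28.9 y -31.3 135.2 z 50.4 481
scene key c -20.3 -114.4 r 43.8 x -64.1 23.5 y -123.8 -104.1 z 33.3 102
```

```bash
python3 -m crank '[{"dp":[0,0.005,0],"delta_rot":[0,0,0],"fingers":-1},{"dp":[0,0.005,0],"delta_rot":[0,0,0],"fingers":-1},{"dp":[0,0.005,0],"delta_rot":[0,0,0],"fingers":-1},{"dp":[0,0.003,0],"delta_rot":[0,0,0],"fingers":-1},{"dp":[0,0,0],"delta_rot":[0,0,0],"fingers":-1}]'
python3 -m crank '[{"dp":[0,0.003,0],"delta_rot":[0,0,0],"fingers":-1},{"dp":[0,0.003,0],"delta_rot":[0,0,0],"fingers":-1},{"dp":[0,0,0],"delta_rot":[0,0,0],"fingers":-1}]'
python3 -m crank '[{"dp":[0,0.003,0],"delta_rot":[0,0,0],"fingers":-1},{"dp":[0,0.003,0],"delta_rot":[0,0,0],"fingers":-1},{"dp":[0,0,0],"delta_rot":[0,0,0],"fingers":-1}]'
```

```text
t: 35.4
tcp_pos: [0.5579, -0.1085, 0.0956]
tool_rot: [0.657, 0.754, -0.0, 0.0]
force: [-1.0, -0.3, -0.7]
finger_gap: -0.005
gripper_force: 0.2
t: 35.65
tcp_pos: [0.5607, -0.1081, 0.0956]
tool_rot: [0.657, 0.754, -0.0, 0.0]
force: [-1.1, -0.0, -0.1]
finger_gap: 0.002
gripper_force: 0.5
t: 35.9
tcp_pos: [0.5637, -0.1078, 0.0956]
tool_rot: [0.657, 0.754, -0.0, 0.0]
force: [-1.2, -0.8, 0.5]
finger_gap: -0.001
gripper_force: 0.9
```

```bash
python3 -m crank '[{"dp":[0,0.004,0],"delta_rot":[0,0,0],"fingers":-1},{"dp":[0,0.004,0],"delta_rot":[0,0,0],"fingers":-1},{"dp":[0,0,0],"delta_rot":[0,0,0],"fingers":-1}]'
python3 -m crank '[{"dp":[0,0.004,0],"delta_rot":[0,0,0],"fingers":-1},{"dp":[0,0.004,0],"delta_rot":[0,0,0],"fingers":-1},{"dp":[0,0,0],"delta_rot":[0,0,0],"fingers":-1}]'
python3 nest.py wrist -68 -101.5 95
```

```text
t: 36.15
tcp_pos: [0.5674, -0.1073, 0.0955]
tool_rot: [0.657, 0.754, -0.0, -0.0]
force: [-3.4, -2.6, 1.2]
finger_gap: -0.003
gripper_force: 2.0
t: 36.4
tcp_pos: [0.5709, -0.1067, 0.0955]
tool_rot: [0.657, 0.754, -0.001, -0.001]
force: [-3.8, -4.1, 2.4]
finger_gap: -0.002
gripper_force: 2.8
mm [  0.4 -11.4   0.6] units [ 0.0009 -0.0227  0.0011] psi 7.92 t 36.4 F [-3.8 -4.1  2.4] gap -0.002
tcp nest [ -56.6 -101.9]
wrist bush c -0.9 -23.6 r 32.1 x -22.8 25.0 y -55.4 0.1 z 52.1 17681
wrist jaw c 1.2 -81.1 r 26.7 x -24.9 27.3 y -89.3 -73.3 z 46.4 4197
wrist key c -0.5 -102.3 r 46.6 x -44.2 43.6 y -119.8 -84.3 z 34.2 7868
wrist key c -61.3 -91.6 r 2.4 x -63.7 -58.9 y -92.4 -90.8 z 34.2 130
wrist key c -53.1 -91.7 r 2.4 x -55.4 -50.8 y -92.3 -90.9 z 34.1 136
wrist knob c 0.4 -80.0 r 9.7 x -8.9 9.6 y -89.2 -70.6 z 74.2 3594
wrist knob c -18.8 -90.5 r 1.2 x -19.9 -17.6 y -91.4 -89.8 z 81.0 45
wrist knob c -19.3 -110.3 r 1.3 x -20.0 -18.3 y -111.4 -109.1 z 80.4 34
```

```bash
python3 -m crank '[{"dp":[0,0.004,0],"delta_rot":[0,0,0],"fingers":-1},{"dp":[0,0.004,0],"delta_rot":[0,0,0],"fingers":-1},{"dp":[0,0,0],"delta_rot":[0,0,0],"fingers":-1}]'
python3 -m crank '[{"dp":[0,0.004,0],"delta_rot":[0,0,0],"fingers":-1},{"dp":[0,0.004,0],"delta_rot":[0,0,0],"fingers":-1},{"dp":[0,0,0],"delta_rot":[0,0,0],"fingers":-1}]'
python3 -m crank '[{"dp":[0,0.004,0],"delta_rot":[0,0,0],"fingers":-1},{"dp":[0,0.004,0],"delta_rot":[0,0,0],"fingers":-1},{"dp":[0,0,0],"delta_rot":[0,0,0],"fingers":-1}]'
```

```text
t: 36.7
tcp_pos: [0.5743, -0.1063, 0.0955]
tool_rot: [0.656, 0.754, -0.001, -0.001]
force: [-5.3, -5.1, 3.5]
finger_gap: -0.0
gripper_force: 3.7
t: 36.95
tcp_pos: [0.5776, -0.1058, 0.0955]
tool_rot: [0.656, 0.754, -0.002, -0.002]
force: [-8.0, -4.8, 3.9]
finger_gap: 0.001
gripper_force: 4.7
t: 37.2
tcp_pos: [0.5809, -0.1054, 0.0954]
tool_rot: [0.656, 0.754, -0.002, -0.002]
force: [-8.8, -5.7, 5.2]
finger_gap: -0.003
gripper_force: 5.6
```

```bash
python3 -m crank '[{"dp":[0,0.004,0],"delta_rot":[0,0,0],"fingers":-1},{"dp":[0,0.004,0],"delta_rot":[0,0,0],"fingers":-1},{"dp":[0,0,0],"delta_rot":[0,0,0],"fingers":-1}]'
python3 -m crank '[{"dp":[0,0.004,0],"delta_rot":[0,0,0],"fingers":-1},{"dp":[0,0.004,0],"delta_rot":[0,0,0],"fingers":-1},{"dp":[0,0,0],"delta_rot":[0,0,0],"fingers":-1}]'
python3 nest.py wrist -68 -101.5 95
```

```text
t: 37.45
tcp_pos: [0.5842, -0.105, 0.0954]
tool_rot: [0.656, 0.755, -0.003, -0.003]
force: [-10.7, -7.2, 5.8]
finger_gap: -0.001
gripper_force: 6.5
t: 37.7
tcp_pos: [0.5875, -0.1045, 0.0954]
tool_rot: [0.656, 0.755, -0.003, -0.004]
force: [-11.5, -6.9, 6.9]
finger_gap: 0.001
gripper_force: 7.4
mm [  0.6 -28.1   0.7] units [ 0.0011 -0.0562  0.0014] psi 7.98 t 37.7 F [-11.5  -6.9   6.9] gap 0.001
tcp nest [ -39.9 -102. ]
wrist bush c 2.9 -21.8 r 33.5 x -22.7 29.6 y -55.3 0.0 z 52.1 16068
wrist jaw c 1.1 -81.2 r 26.8 x -24.7 27.0 y -90.7 -71.2 z 46.4 4344
wrist key c 15.7 -101.4 r 46.8 x -28.3 59.6 y -119.7 -84.4 z 34.2 7978
wrist knob c 0.7 -78.1 r 9.8 x -9.0 10.5 y -87.1 -68.5 z 74.6 3445
wrist knob c -10.4 -93.1 r 10.0 x -20.0 -0.6 y -96.3 -87.9 z 77.5 1598
wrist knob c -8.8 -108.1 r 7.4 x -16.1 -1.7 y -111.6 -101.0 z 79.2 693
```

```bash
python3 -m crank '[{"dp":[0,0.004,0],"delta_rot":[0,0,0],"fingers":-1},{"dp":[0,0.004,0],"delta_rot":[0,0,0],"fingers":-1},{"dp":[0,0,0],"delta_rot":[0,0,0],"fingers":-1}]'
python3 nest.py wrist -68 -101.5 95 | grep -E "tcp|key c|jaw"
```

```text
t: 38.0
tcp_pos: [0.5908, -0.1041, 0.0954]
tool_rot: [0.656, 0.755, -0.004, -0.004]
force: [-12.5, -7.8, 8.2]
finger_gap: -0.0
gripper_force: 8.4
tcp nest [ -36.6 -101.9]
wrist jaw c 1.4 -81.1 r 27.2 x -24.7 27.1 y -90.1 -70.9 z 46.4 4305
wrist key c 17.3 -101.4 r 45.3 x -25.2 60.0 y -119.6 -84.3 z 34.2 7740
```

```bash
python3 -m crank '[{"dp":[0,0.004,0],"delta_rot":[0,0,0],"fingers":-1},{"dp":[0,0.004,0],"delta_rot":[0,0,0],"fingers":-1},{"dp":[0,0,0],"delta_rot":[0,0,0],"fingers":-1},{"dp":[0,0,0],"delta_rot":[0,0,0],"fingers":-1}]'
python3 nest.py wrist,side,scene -68 -101.5 95 | grep -E "tcp|key c|jaw|bush"
```

```text
t: 38.38
tcp_pos: [0.5941, -0.1036, 0.0954]
tool_rot: [0.656, 0.755, -0.004, -0.005]
force: [-14.7, -8.6, 7.8]
finger_gap: -0.002
gripper_force: 9.2
tcp nest [ -33.2 -102. ]
wrist bush c 3.0 -21.9 r 33.4 x -22.5 29.4 y -55.3 -0.0 z 52.1 14652
wrist jaw c 1.3 -81.0 r 27.0 x -24.6 27.1 y -89.7 -70.5 z 46.5 4273
wrist key c 19.0 -104.4 r 43.4 x -21.9 60.0 y -119.2 -89.3 z 34.2 7423
side bush c 26.9 1179.9 r 17.4 x 12.5 37.8 y 1166.3 1193.7 z 50.2 9
side bush c -5.0 93.7 r 42.7 x -25.7 16.0 y 52.5 136.4 z 51.5 107
side key c 19.4 -108.1 r 40.6 x -21.0 59.8 y -121.5 -85.6 z 34.1 136
scene bush c 1.7 38.3 r 96.1 x -29.4 27.4 y -57.8 134.4 z 50.3 536
scene key c 15.1 -118.7 r 44.6 x -29.5 59.7 y -124.6 -104.5 z 33.0 96
```

About 16 N of drive is inside the 10–20 N window. Backing off to see whether the key stays.

```bash
python3 -m crank '[{"dp":[0,-0.01,0],"delta_rot":[0,0,0],"fingers":-1},{"dp":[0,-0.02,0],"delta_rot":[0,0,0],"fingers":-1},{"dp":[0,-0.06,0],"delta_rot":[0,0,0],"fingers":-1},{"dp":[0,-0.04,-0.05],"delta_rot":[0,0,0],"fingers":-1},{"dp":[0,0,-0.08],"delta_rot":[0,0,0],"fingers":-1},{"dp":[0,0,-0.08],"delta_rot":[0,0,0],"fingers":-1},{"dp":[0,0,-0.08],"delta_rot":[0,0,0],"fingers":-1},{"dp":[0.06,0.04,0],"delta_rot":[0,0,0],"fingers":-1},{"dp":[0.06,0.04,0],"delta_rot":[0,0,0],"fingers":-1},{"dp":[0.06,0.04,0],"delta_rot":[0,0,0],"fingers":-1},{"dp":[0,0,0],"delta_rot":[0,0,0],"fingers":-1},{"dp":[0,0,0],"delta_rot":[0,0,0],"fingers":-1}]'
python3 -m crank '[{"dp":[0,0,0],"delta_rot":[0,0,0],"fingers":-1},{"dp":[0,0,0],"delta_rot":[0,0,0],"fingers":-1}]'
python3 nest.py wrist,scene 0 0 250
python3 - <<'E'
from h import *
p,d,P=cloud("wrist"); co,s=np.cos(YAW),np.sin(YAW); N=(P[...,:2]-O)@np.array([[co,-s],[s,co]])*1000; Z=P[...,2]*1000
B=bronze(p).astype(bool)
for y in range(-70,150,6):
    m=B&(abs(N[...,0]-2)<5)&(N[...,1]>=y)&(N[...,1]<y+6)
    print(y,np.round(np.nanpercentile(Z[m],[10,50,90]),0) if m.sum()>5 else None,end="; ")
h=cv2.cvtColor(p,cv2.COLOR_RGB2HSV)
# outer edges of bush tops: hubs & flanges
pad=(h[...,1]<45)&(h[...,2]>150)&(Z>20)&(Z<46)&(abs(N[...,0])<20)&(N[...,1]>-80)&(N[...,1]<-60); print("\npad y",np.percentile(N[pad][:,1],[1,50,99]).round(1) if pad.any() else None)
E
```

```text
t: 39.53
tcp_pos: [0.583, -0.0119, 0.2409]
tool_rot: [0.655, 0.755, 0.001, 0.001]
force: [0.4, 0.4, 0.1]
finger_gap: 0.001
gripper_force: 0.0
t: 39.7
tcp_pos: [0.5817, -0.0147, 0.2403]
tool_rot: [0.657, 0.754, -0.0, -0.0]
force: [-0.3, -0.2, -0.1]
finger_gap: -0.0
gripper_force: 0.0
mm [12.1 33.5 -9.7] units [ 0.0242  0.067  -0.0194] psi 7.86 t 39.7 F [-0.3 -0.2 -0.1] gap -0.0
tcp nest [-33.5 -12.1]
wrist bush c 1.4 119.9 r 14.5 x -13.1 16.0 y 106.8 120.2 z 51.4 154
wrist bush c 5.7 25.4 r 80.5 x -25.4 29.1 y -55.1 105.9 z 52.1 6087
wrist bush c 0.9 82.1 r 8.1 x -2.8 8.5 y 74.7 90.1 z 49.5 62
wrist jaw c 3.6 -79.4 r 24.8 x -19.6 26.9 y -88.9 -70.6 z 46.4 571
wrist key c 31.0 -105.7 r 30.8 x 0.7 60.0 y -119.0 -91.0 z 34.3 1345
wrist knob c 1.3 -76.8 r 9.3 x -7.0 10.5 y -84.8 -67.6 z 75.0 456
scene bush c -1.6 38.2 r 95.3 x -29.0 30.5 y -57.0 133.3 z 50.4 545
scene key c 16.1 -111.8 r 45.3 x -27.4 59.7 y -124.7 -86.9 z 33.0 219
scene knob c -3.9 -81.8 r 6.9 x -10.6 2.6 y -87.7 -76.2 z 73.4 16
-70 None; -64 None; -58 [51. 52. 53.]; -52 [36. 49. 53.]; -46 None; -40 None; -34 [51. 52. 53.]; -28 [51. 52. 53.]; -22 [51. 52. 53.]; -16 [51. 52. 53.]; -10 [37. 50. 53.]; -4 None; 2 [47. 52. 53.]; 8 [51. 52. 53.]; 14 [51. 52. 53.]; 20 [51. 52. 53.]; 26 [51. 52. 53.]; 32 [36. 49. 53.]; 38 None; 44 [45. 51. 53.]; 50 [51. 52. 53.]; 56 [51. 52. 53.]; 62 [51. 52. 53.]; 68 None; 74 [40. 47. 53.]; 80 None; 86 [36. 45. 52.]; 92 None; 98 None; 104 [49. 52. 52.]; 110 [51. 52. 53.]; 116 None; 122 None; 128 None; 134 None; 140 None; 146 None; 
pad y [-70.6 -68.2 -66. ]
```

```bash
python3 -m crank '[{"dp":[0,0,-0.02],"delta_rot":[0,0,0],"fingers":-1},{"dp":[0,0,0],"delta_rot":[0,0,0],"fingers":-1},{"dp":[0,0,0],"delta_rot":[0,0,0],"fingers":-1},{"dp":[0,0,0],"delta_rot":[0,0,0],"fingers":-1},{"dp":[0,0,0],"delta_rot":[0,0,0],"fingers":-1},{"dp":[0,0,0],"delta_rot":[0,0,0],"fingers":-1}]' | head -1
python3 nest.py scene,side 0 0 250 | grep -E "key|jaw|knob"
python3 -c "
from station import manip
print(manip.sign_off())"
```

```text
t: 40.35
scene key c 12.0 -113.5 r 48.2 x -35.6 59.5 y -124.8 -86.7 z 32.7 214
scene knob c -4.6 -82.0 r 6.7 x -11.0 1.7 y -85.7 -75.6 z 71.0 15
side jaw c 2.6 -81.9 r 24.1 x -21.1 26.5 y -92.4 -72.7 z 46.9 45
side key c 17.4 -108.0 r 43.4 x -23.3 58.7 y -123.0 -84.4 z 34.1 144
side knob c -0.0 -84.6 r 5.3 x -5.2 5.2 y -89.8 -80.8 z 73.2 15
the job is handed in; nothing more can be done
None
```

I handed the job in at about 40 s: by depth measurements, all five bushes are closed up head to tail against the end stop, the jaw is against the row, and the key, driven to about 16 N, stayed put within camera noise after the arm left; how tight it sits was not tested again, and I viewed 11 pictures, one over the limit of 10.

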